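Back off a locking ring and push the filter slide home

TASK

The filter slide is locked by the big knurled ring on its holder. With a fingertip rolled along the ring's rim, loosen it (anticlockwise seen from above) until the mark on its top comes round to the line on the holder for the second time, and leave it there. Then push the slide by its upright tab, under the ring, fully home against its end stop, without lifting the slide or disturbing the loose parts standing about.

Things in the scene. Friction and masses are not known exactly. Their poses are not given: they have to be found in the camera images.
- holder: Slide holder, fixed to the worktop: dark base plate 250 x 80 x 10 mm with two aluminium guide rails (tops 26 mm above the worktop) and an aluminium bridge whose flat top is 40 mm above the worktop. Origin on the worktop, straight below the axis of the ring; x is the direction in which the slide is pushed, z up. Base from x = -175 to +75 mm, y = -40 to +40 mm; bridge plate x = -32 to +32 mm, y = -46 to +66 mm. The end stop is at x = +66 mm.
- lock_ring (a joint): Angle of the knurled ring, growing anticlockwise seen from above (loosening). 0 is screwed right down with the mark at the line; it starts loosened by 0.4 to 1.8 rad, so the mark is already past the line; 6.283 is the mark at the line for the first time, 12.566 for the second. A hard stop is at 17. It stays where it is left; turning it takes about 0.03 N m (less than 1 N at the rim).
- ring_center (a point): Centre of the knurled ring, halfway up its height: black disc on a vertical axis, 91 mm across over its 40 upright ribs (1.5 mm proud), 18 mm tall, too wide to be gripped. Screwed right down it spans 44 to 62 mm above the worktop, and it rises 4 mm a turn (8 mm at the second passing). Its spindle, 8 mm thick, reaches into a hole in the slide and blocks it until the ring is loosened by some 1.4 turns.
- ring_mark (a point): Middle of the light radial mark on the ring's top face, 37 mm from the axis.
- index_line (a point): Middle of the short dark line on the bridge's top, outside the rim, 55 mm from the ring's axis towards the holder's +y.
- slide_plate: Filter slide, loose in the guide channel: aluminium plate 155 x 40 x 12 mm, 0.3 kg or so, with a round glass filter 25 mm across and an upright tab at its rear end. Origin at the middle of its lock hole on its underside; x forward along the travel as the holder's x. It lies 10 mm above the worktop; it starts within 1.5 mm of x = 0 in the holder's frame and is against the end stop at x = +36 mm.
- tab (a point): Middle of the flat rear face of the slide's tab, the face to push on (towards the slide's +x): 34 mm wide, 14 mm thick, from 22 to 42 mm above the worktop; this point is 32 mm above the worktop.
- lens_tube: Bystander, loose, to be left alone: black lens tube standing on end, 32 mm wide, 52 mm tall. Origin at the centre of its underside.
- sensor_head: Bystander, loose, to be left alone: round black sensor head with a light centre, lying flat, 40 mm wide, 14 mm tall. Origin at the centre of its underside.
- spare_post: Bystander, loose, to be left alone: steel post standing upright, 13 mm wide, 51 mm tall. Origin at the centre of its underside.
- loose_screw: Bystander, loose, to be left alone: socket-head screw standing on its head, 10 mm wide, 26 mm tall. Origin at the centre of its underside.
- lens_cap: Bystander, loose, to be left alone: black lens cap lying flat, 34 mm wide, 10 mm tall. Origin at the centre of its underside.
- beam_block: Bystander, loose, to be left alone: plain black block, 50 x 35 x 30 mm. Origin at the centre of its underside.

How it is judged:
On the way, in this order (a step that is already met when the one before it is completed fails the run):
1. the ring is loosened until its mark is at the line for the second time, the slide still out (value of joint lock_ring between 12.166 and 12.966 rad and x of slide_plate in the frame of holder below 0.02 m), for 0.2 s.
2. the slide is pushed home against its stop (x of slide_plate in the frame of holder above 0.033 m), for 0.2 s.
At the end, for the whole second after the job is handed in: The ring's mark stands within 0.4 rad (23 degrees) of the line at its second passing (joint 12.17 to 12.97), and the slide lies flat in its channel within 3 mm of the end stop, at rest (value of joint lock_ring between 12.166 and 12.966 rad and x of slide_plate in the frame of holder above 0.033 m and z of slide_plate in the frame of holder below 0.013 m and linear speed of slide_plate below 0.02 m/s and velocity of joint lock_ring between -0.1 and 0.1 rad/s); the robot touches nothing.
It fails at once if the slide is lifted or tipped out of its channel (6 mm) (z of slide_plate in the frame of holder above 0.016 m or angle between slide_plate's own z axis and vertical above 0.15 rad).
It fails at once if a bystander is moved more than 20 mm or lifted or knocked over (distance of any of lens_tube, sensor_head, spare_post, loose_screw, lens_cap, beam_block from where it was at the start of the episode above 0.02 m or angle between any of lens_tube, sensor_head, spare_post, loose_screw, lens_cap, beam_block's own z axis and vertical above 0.6 rad).
It also fails if it takes over 69 s, if anything falls off the work surface, if the arm or the gripper's body presses on something with over 40 N, if the wrist force passes 120 N, or if a joint passes its speed limit or range.

ROBOT

A 7-joint arm with a two-finger parallel gripper is mounted at the origin on a cart in front of the work surface, level with it; the furniture and walls round the work are solid. World frame = base frame: x ahead of the robot, y to its left, z up, the work surface at z = 0. Lengths are in m, angles in rad, forces in N, time in s.
With the tool pointing down it reaches from about 0.425 to 0.925 m from the base axis. Payload 6.8 kg.
Tool frame: the origin (TCP) lies on the centre line of the jaws, within the pads' length; the fingertips stand 17 mm ahead of it and the grasp point (between the pads) lies 2 mm behind it (nose_length is the distance from the TCP to the fingertips, in m); z points along the fingers, x is the direction in which the jaws open and shut, and the axes are right-handed (so a half turn about z gives the same grasp; the last joint's range is limited). The gripper opens to 85 mm and grips with 20 to 120 N. Pads are 22 mm wide; open, the fingers measure 114 mm over their backs; the gripper's body (76 mm by 85 mm) begins 54 mm behind the grasp point. The pads swing forward as they close: fully open they stand 13 mm farther back than shut.
Start: joints at [-1.296, 0.477, 0.022, 1.555, -0.011, 1.109, -0.083], TCP at [0.252, 0.626, 0.248] pointing down, gripper open.
Joint ranges: [-2.96, 2.96], [-0.34, 2.1], [-1.41, 1.46], [0.24, 2.44], [-1.37, 4.51], [0.17, 1.92], [-2.96, 2.96]. Speed limits (rad/s): [2.39, 2.39, 3.14, 3.14, 3.14, 3.14, 3.14].

INTERFACE

Orientations are given as a unit quaternion [w, x, y, z].
In Python, from station import * gives the robot as it stands.
- The arm moves only by the tool send_rows, never from a script. Its argument "commands" is a list of rows, each an object with "translation": the shift along the tool's x, y, z in m, a list of three; "rot": the turn, a rotation vector about the tool's x, y, z in degrees, a list of three; "grip": the finger opening in m, from 0 to 0.0854. In form: [{"translation": [tx, ty, tz], "rot": [rx, ry, rz], "grip": grip}, ...]. A call has exactly 5 rows; each row shifts and turns the commanded pose from where the row before left it, along the tool's axes as they then stand; what a row does not reach is not made up. A row lasts 1/12 s, in which the tool goes at most 41.7 mm and 7.16 degrees, less where a joint would pass 70% of its speed; a pose out of reach is approached as far as the arm can. A call with a gripper value outside its range is refused whole. The fingers move at their own pace and stop on an object; "force" is the grip in N (left out, the last holds). Time passes only in rows, so rows that do not move let the fingers close, or fill a call up. It gives the time, the measured TCP pose, the force and the opening at its end, in the units of the state.
- get_obs(): the state, without advancing time (a new reading comes with each control period).
- read_camera(name): name is "scene" or "side" or "wrist"; returns a dict with "pixels" (384x512x3 uint8, red, green, blue), "depth" (384x512 float32, m along the optical axis (not along the pixel's ray), 0 where there is no reading), "mtx" (3x3 intrinsics, pixels), "extrinsics" (4x4, takes a point from camera to world coordinates). Camera axes: x right, y up, looking along -z (the intrinsics and any distortion apply to the point x, -y, -z); pixel columns grow to the right and rows downward; lengths in m; the calibration is good to about 2 mm. The wrist camera is an equidistant fisheye: a pixel r from the principal point sees the ray r / f radians off the axis. A picture is of the moment at which its call begins.
- hand_in(): hands the job in, once; it reports no verdict.
The state is a dict: "t": time; "q": joint angles; "joint_vel": joint speeds; "joint_torque": joint torques, N m; "eef_pos": TCP position; "tool_rot": TCP orientation; "contact_force": force on the tool from outside, world axes, zero at the start; "torque": the same for the moment, N m; "gripper_width": opening from 0.0 (shut) to 1.0 (fully open).
Only numpy, scipy, OpenCV 4.12 (cv2) and the standard library are available. Lean on these libraries where they do the work, as an engineer would, in place of code of your own. Each camera call takes 0.05 s, during which the arm holds its last target.

## Working session

There is one attempt and no reset: what is moved stays moved. The work goes in short steps, Python scripts to look and compute and a tool call to move; the robot and the scene stay as the last step left them, time stands still between calls to the robot, and variables do not carry over. Pictures are saved under pics/ and viewed, and the job is handed in when it is done.

Besides the shell and the picture viewer there is one more tool, called after "Call:" as name(argument=value, ...), one argument or row to a line, values as JSON. send_rows: Moves the arm, as the interface text tells. Its arguments: {"type":"object","properties":{"commands":{"type":"array","items":{"type":"object","properties":{"translation":{"type":"array","items":{"type":"number"}},"rot":{"type":"array","items":{"type":"number"}},"grip":{"type":"number"}}}},"force":{"type":"number"}},"required":["commands"]}

```bash
mkdir -p pics; ls; cat > h.py <<'E'
from station import *
import numpy as np, cv2
from scipy.spatial.transform import Rotation as R
E
python3 - <<'E'
from h import *
print(get_obs())
for n in ("scene","side","wrist"):
    c=read_camera(n); cv2.imwrite(f"pics/{n}0.png",c["pixels"][:,:,::-1]); np.savez(f"{n}0.npz",**c); print(n,c["mtx"],c["extrinsics"])
E
```

```text
pics
{'t': 0.0, 'q': array([-1.2960978 ,  0.47777565,  0.02234027,  1.55647915, -0.01148465,
        1.10930547, -0.08310443]), 'joint_vel': array([ 7.90143988e-04, -1.62313045e-03,  9.31674310e-05, -1.36303407e-03,
        2.69423095e-04,  8.40247352e-05,  9.16793816e-04]), 'joint_torque': array([-7.45394736e-04, -5.96448255e+01,  1.60784908e+00, -2.81207192e+01,
        1.24267468e-02,  9.22514097e-03,  3.93942253e-05]), 'eef_pos': array([0.25192656, 0.62560362, 0.24733041]), 'tool_rot': array([ 5.75340406e-04,  8.28702350e-01,  5.59688814e-01, -7.17496876e-04]), 'contact_force': array([ 0.1480082 , -0.70574324, -0.40680011]), 'torque': array([ 0.05228101, -0.00062261, -0.01052915]), 'gripper_width': 1.0012026733529487}
scene [[351.53805305   0.         257.61716356]
 [  0.         351.53805305 189.47102754]
 [  0.           0.           1.        ]] [[ 0.76335673  0.46242653 -0.45105233  0.13697508]
 [-0.6458681   0.533531   -0.54607606 -0.3913583 ]
 [-0.01186966  0.70817115  0.70594102  0.67251223]
 [ 0.          0.          0.          1.        ]]
side [[478.86328375   0.         260.88359166]
 [  0.         478.86328375 190.56307672]
 [  0.           0.           1.        ]] [[ 0.90758936  0.24741535 -0.33921556  0.21839697]
 [-0.41964806  0.56016242 -0.71422235 -0.56577486]
 [ 0.01330623  0.79057176  0.61222482  0.63841703]
 [ 0.          0.          0.          1.        ]]
wrist [[297.31863964   0.         257.57821351]
 [  0.         297.31863964 189.86320196]
 [  0.           0.           1.        ]] [[ 0.37289467 -0.88451354 -0.2803308   0.18024347]
 [ 0.92787112  0.35475836  0.11489861  0.65447434]
 [-0.00217968 -0.30295593  0.95300207  0.37333866]
 [ 0.          0.          0.          1.        ]]
```

View pics/scene0.png

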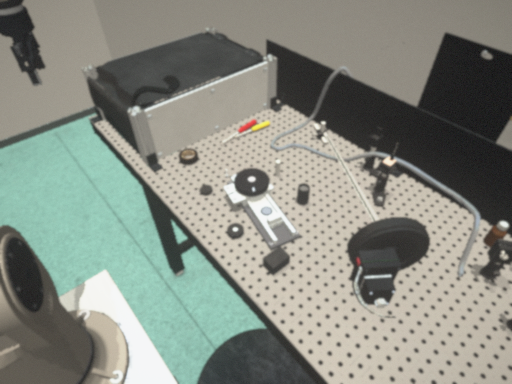

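View pics/side0.png

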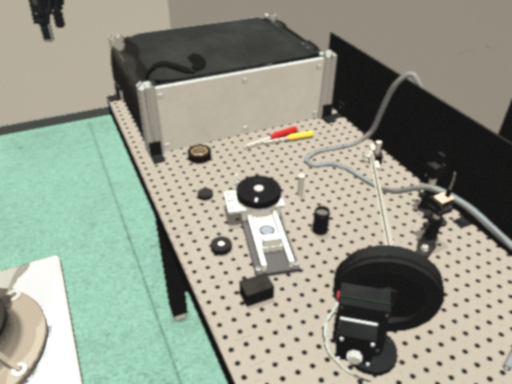

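View pics/wrist0.png

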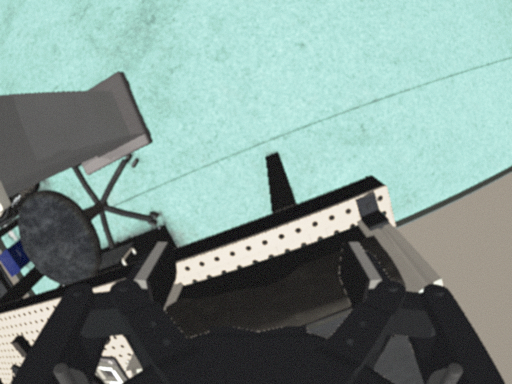

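```bash
cat >> h.py <<'E'
def pt(c,u,v,z=None):
    K=c["mtx"];E=c["extrinsics"]
    d=np.array([(u-K[0,2])/K[0,0],-(v-K[1,2])/K[1,1],-1.])
    if z is None:
        return E[:3,:3]@(d*c["depth"][int(round(v)),int(round(u))])+E[:3,3]
    w=E[:3,:3]@d; return E[:3,3]+w*(z-E[2,3])/w[2]
def cloud(c):
    K=c["mtx"];E=c["extrinsics"];v,u=np.mgrid[:384,:512];D=c["depth"]
    d=np.stack([(u-K[0,2])/K[0,0]*D,-(v-K[1,2])/K[1,1]*D,-D],-1)
    return d@E[:3,:3].T+E[:3,3]
E
python3 - <<'E'
from h import *
for n,(a,b,x,y) in dict(side=(165,310,140,310),scene=(160,320,140,280)).items():
    c=dict(np.load(n+"0.npz")); im=c["pixels"][x:y,a:b,::-1]
    cv2.imwrite(f"pics/{n}c.png",cv2.resize(im,None,fx=3.5,fy=3.5,interpolation=cv2.INTER_CUBIC))
    P=cloud(c)
    for (u,v) in ([(258,183),(258,200),(199,153),(205,194),(221,245),(300,180),(321,215),(257,285),(264,240)] if n=="side" else [(252,182),(303,193),(276,260)]):
        print(n,u,v,P[v,u].round(4))
E
```

```text
side 258 183 [0.5455 0.1372 0.0573]
side 258 200 [0.5211 0.0838 0.0605]
side 199 153 [ 4.977e-01  3.745e-01 -4.000e-04]
side 205 194 [0.4538 0.206  0.0087]
side 221 245 [0.427  0.0415 0.0154]
side 300 180 [0.6391 0.1297 0.042 ]
side 321 215 [0.6167 0.0065 0.05  ]
side 257 285 [ 0.4431 -0.0839  0.0287]
side 264 240 [ 0.4944 -0.0012  0.0392]
scene 252 182 [0.5339 0.1109 0.0614]
scene 303 193 [0.6147 0.0096 0.0461]
scene 276 260 [ 0.4373 -0.0857  0.0324]
```

```bash
python3 -c "
import cv2
for n in('side','scene'): print(cv2.imread('pics/%sc.png'%n).shape)"
```

```text
(595, 508, 3)
(490, 560, 3)
```

View pics/sidec.png

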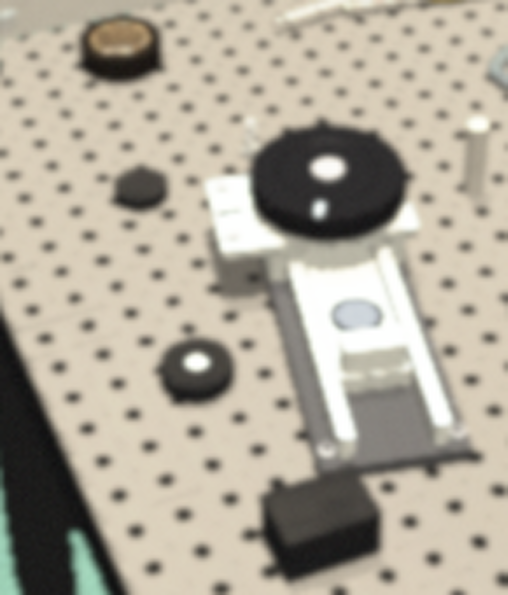

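View pics/scenec.png

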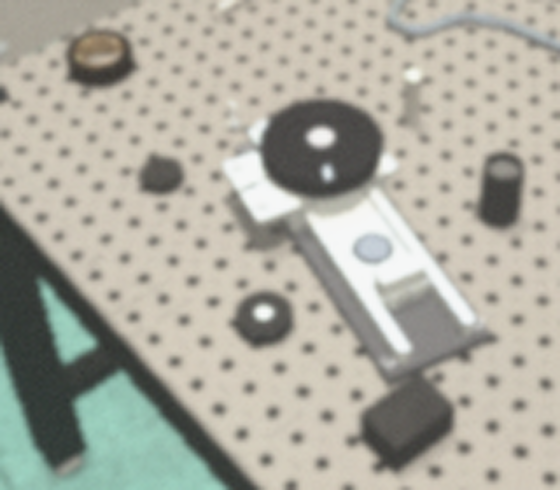

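```bash
python3 - <<'E'
from h import *
from scipy.optimize import least_squares
for n in("side","scene"):
    c=dict(np.load(n+"0.npz")); P=cloud(c); g=c["pixels"].mean(-1)
    near=np.hypot(P[...,0]-.535,P[...,1]-.115)<.07
    Q=P[near&(P[...,2]>.05)&(P[...,2]<.075)]; print(n,len(Q),np.percentile(Q[:,2],[5,25,50,75,95]).round(4), ((Q.min(0)+Q.max(0))/2).round(4),Q.min(0),Q.max(0))
    # ring top ellipse from dark pixels projected at z=.063
    v,u=np.nonzero(near&(g<70)); 
    m=(near&(g<75)&(P[...,2]>.045)).astype(np.uint8)
    cs,_=cv2.findContours(m,cv2.RETR_EXTERNAL,cv2.CHAIN_APPROX_NONE); k=max(cs,key=cv2.contourArea)[:,0]
    W=np.array([pt(c,a,b,.063)[:2] for a,b in k])
    # far-side contour belongs to top edge: keep points away from camera
    cam=c["extrinsics"][:2,3]; ctr=W.mean(0); dr=(ctr-cam)/np.linalg.norm(ctr-cam)
    S=W[(W-ctr)@dr>-.005]
    r=least_squares(lambda p:np.hypot(*(S-p[:2]).T)-p[2],[*ctr,.045]); print("circle",r.x.round(4),np.abs(r.fun).mean())
    r=least_squares(lambda p:np.hypot(*(S-p[:2]).T)-.045,[*ctr]); print("circle fixedR",r.x.round(4))
a={"side":lambda x,y:(165+(x+.5)/3.5-.5,140+(y+.5)/3.5-.5),"scene":lambda x,y:(160+(x+.5)/3.5-.5,140+(y+.5)/3.5-.5)}
pts={"side":[("hub",327,167,.064),("mark",319,209,.063),("index",231,211,.04),("tabtopRL",344,381,.042),("tabtopRR",412,374,.042),("baseR",474,457,.01),("baseL",322,472,.01),("railLend",345,447,.026),("railRend",452,432,.026),("glass",357,315,.022),("bridgeTL",207,180,.04),("bridgeBL",218,250,.04),("bridgeR",417,224,.04),("capc",140,182,.01),("sens",197,362,.014),("posttop",477,124,.051),("screwtop",250,121,.026)],
"scene":[("hub",321,137,.064),("mark",328,172,.063),("tabL",385,292,.042),("tabR",427,280,.042),("bridgeTL",224,160,.04),("bridgeBL",266,222,.04),("baseR",492,333,.01),("baseL",392,374,.01),("posttop",413,75,.051),("screwtop",231,103,.026),("tubetop",503,165,.052),("sens",263,313,.014),("blocktop",407,405,.03)]}
for n in pts:
    c=dict(np.load(n+"0.npz"))
    for nm,x,y,z in pts[n]: print(n,nm,pt(c,*a[n](x,y),z).round(4), pt(c,*a[n](x,y)).round(4))
E
```

```text
side 1153 [0.0536 0.0591 0.0607 0.062  0.0635] [0.5351 0.1168 0.0578] [0.49016156 0.07057444 0.05000281] [0.58008839 0.16295025 0.06558169]
circle [0.5354 0.1125 0.0412] 0.0010436394717816151
circle fixedR [0.5335 0.1085]
scene 793 [0.054  0.0612 0.0628 0.064  0.0655] [0.5372 0.1173 0.0591] [0.49165892 0.07300511 0.05021049] [0.58267746 0.1616826  0.06793065]
circle [0.5417 0.1177 0.0323] 0.006582627385269343
circle fixedR [0.5556 0.1135]
side hub [0.5359 0.116  0.064 ] [0.5359 0.1159 0.0641]
side mark [0.5167 0.0845 0.063 ] [0.5183 0.0878 0.06  ]
side index [0.4822 0.129  0.04  ] [0.4817 0.1278 0.041 ]
side tabtopRL [ 0.4823 -0.0226  0.042 ] [ 0.4926 -0.0014  0.0187]
side tabtopRR [ 0.5158 -0.0321  0.042 ] [ 0.5296 -0.0072  0.0143]
side baseR [ 0.5335 -0.0693  0.01  ] [ 0.5478 -0.0467 -0.0186]
side baseL [ 0.4593 -0.0471  0.01  ] [ 0.4597 -0.0461  0.0087]
side railLend [ 0.4703 -0.05    0.026 ] [ 0.4739 -0.0426  0.0172]
side railRend [ 0.5234 -0.0626  0.026 ] [ 0.5297 -0.0523  0.0134]
side glass [0.519  0.0387 0.022 ] [0.519  0.0387 0.0219]
side bridgeTL [0.4802 0.1613 0.04  ] [4.97
[... 482 characters left out ...]
[0.5193 0.0879 0.0641]
scene tabL [ 0.4897 -0.0061  0.042 ] [0.4962 0.001  0.0303]
scene tabR [ 0.5178 -0.0166  0.042 ] [ 0.5303 -0.0043  0.0212]
scene bridgeTL [0.4845 0.1669 0.04  ] [0.5057 0.2009 0.0015]
scene bridgeBL [0.4698 0.0972 0.04  ] [0.4723 0.1009 0.0352]
scene baseR [ 0.5384 -0.0603  0.01  ] [ 0.5535 -0.0479 -0.0149]
scene baseL [ 0.4649 -0.0415  0.01  ] [ 0.4645 -0.0419  0.0108]
scene posttop [0.646  0.1373 0.051 ] [0.6443 0.1355 0.0531]
scene screwtop [0.5348 0.2279 0.026 ] [0.5332 0.2253 0.0287]
scene tubetop [0.6265 0.0206 0.052 ] [0.631  0.0244 0.0463]
scene sens [0.4301 0.0515 0.014 ] [0.4292 0.0502 0.016 ]
scene blocktop [ 0.4464 -0.0756  0.03  ] [ 0.4452 -0.0768  0.0324]
```

```bash
python3 - <<'E'
from h import *
for n in ("side","scene"):
    c=dict(np.load(n+"0.npz")); P=cloud(c)
    m=(P[...,2]>.06)&(P[...,2]<.5)&(P[...,1]>.2)&(P[...,1]<1.4)&(P[...,0]>.3)
    Q=P[m]; print(n,Q.min(0),Q.max(0),np.percentile(Q,[2,50,98],axis=0).round(3))
    for x in np.arange(.3,.9,.1):
        q=Q[abs(Q[:,0]-x)<.02]
        if len(q): print(round(x,2),q[:,1].min().round(3),q[:,2].max().round(3))
E
```

```text
side [0.37081793 0.20000178 0.06000031] [0.96486098 1.29795183 0.35268361] [[0.379 0.213 0.066]
 [0.759 0.417 0.171]
 [0.961 0.87  0.309]]
0.4 0.4 0.187
0.5 0.408 0.203
0.6 0.407 0.18
0.7 0.408 0.18
0.8 0.408 0.18
0.9 0.2 0.202
scene [0.37209879 0.20001286 0.06001064] [0.96562433 1.39984684 0.37641061] [[0.379 0.215 0.068]
 [0.804 0.446 0.178]
 [0.962 1.132 0.335]]
0.4 0.403 0.186
0.5 0.411 0.202
0.6 0.411 0.183
0.7 0.41 0.183
0.8 0.411 0.183
0.9 0.2 0.205
```

```bash
cat >> h.py <<'E'
def yaw_now(o):
    w,x,y,z=o["tool_rot"]; X=R.from_quat([x,y,z,w]).as_matrix()[:,0]; return np.degrees(np.arctan2(X[1],X[0]))
def plan(wps,grip=0.0,nd=4):
    """wps: list of (x,y,z,yaw_deg,nrows), from present pose; prints rows in tool frame"""
    o=get_obs(); p=np.array(o["eef_pos"]); yaw=yaw_now(o); i=0
    for x,y,z,yw,n in wps:
        q=np.array([x,y,z]); p0=p.copy(); y0=yaw
        for k in range(1,n+1):
            t=p0+(q-p0)*k/n; yt=y0+(yw-y0)*k/n
            a=np.radians(yaw); d=t-p
            tx=d[0]*np.cos(a)+d[1]*np.sin(a); ty=d[0]*np.sin(a)-d[1]*np.cos(a); tz=-d[2]
            tx,ty,tz=[round(v,nd) for v in(tx,ty,tz)]; r=round(-(yt-yaw),1)
            print("[%g,%g,%g],%g"%(tx,ty,tz,r)); i+=1
            if i%5==0: print()
            p=p+np.array([tx*np.cos(a)+ty*np.sin(a),tx*np.sin(a)-ty*np.cos(a),-tz]); yaw-=r
E
python3 - <<'E'
from h import *
o=get_obs();print(yaw_now(o))
plan([(.44,.36,.275,0,10),(.611,.110,.17,-95,15)],nd=3)
E
```

```text
68.06814299875273
[-0.018,0.027,-0.003],6.8
[-0.014,0.03,-0.002],6.8
[-0.011,0.03,-0.003],6.8
[-0.007,0.032,-0.003],6.8
[-0.003,0.032,-0.003],6.8

[0.001,0.033,-0.002],6.8
[0.005,0.032,-0.003],6.8
[0.008,0.032,-0.003],6.9
[0.012,0.03,-0.003],6.8
[0.015,0.029,-0.002],6.8

[0.011,0.017,0.007],6.3
[0.014,0.015,0.007],6.4
[0.014,0.014,0.007],6.3
[0.017,0.012,0.007],6.3
[0.017,0.01,0.007],6.4

[0.018,0.008,0.007],6.3
[0.02,0.006,0.007],6.3
[0.019,0.004,0.007],6.3
[0.021,0.002,0.007],6.4
[0.02,-0.001,0.007],6.3

[0.02,-0.003,0.007],6.3
[0.019,-0.005,0.007],6.4
[0.019,-0.007,0.007],6.3
[0.018,-0.009,0.007],6.3
[0.017,-0.011,0.007],6.4
```

Call:
send_rows(
  commands=[
    {"translation":[-0.018,0.027,-0.003],"rot":[0,0,6.8],"grip":0},
    {"translation":[-0.014,0.03,-0.003],"rot":[0,0,6.8],"grip":0},
    {"translation":[-0.011,0.03,-0.003],"rot":[0,0,6.8],"grip":0},
    {"translation":[-0.007,0.032,-0.003],"rot":[0,0,6.8],"grip":0},
    {"translation":[-0.003,0.032,-0.003],"rot":[0,0,6.8],"grip":0},
  ],
)

```text
t: 0.57
eef_pos: [0.3463, 0.4918, 0.2632]
tool_rot: [0.0, 0.957, 0.29, -0.0]
contact_force: [0.7, 0.4, 1.5]
gripper_width: 0.299
```

Call:
send_rows(
  commands=[
    {"translation":[0.001,0.033,-0.003],"rot":[0,0,6.8],"grip":0},
    {"translation":[0.005,0.032,-0.003],"rot":[0,0,6.8],"grip":0},
    {"translation":[0.008,0.032,-0.003],"rot":[0,0,6.8],"grip":0},
    {"translation":[0.012,0.03,-0.003],"rot":[0,0,6.8],"grip":0},
    {"translation":[0.015,0.029,-0.002],"rot":[0,0,6.8],"grip":0},
  ],
)

```text
t: 0.98
eef_pos: [0.4405, 0.3586, 0.2775]
tool_rot: [-0.0, 1.0, -0.002, 0.0]
contact_force: [-0.0, -0.0, 0.6]
gripper_width: -0.001
```

```bash
python3 - <<'E'
from h import *
o=get_obs();print(yaw_now(o),o["eef_pos"],o["q"],o["gripper_width"])
plan([(.611,.110,.15,-95,15)],nd=3)
E
```

```text
-0.2663371743748618 [0.44053285 0.35855973 0.27752725] [-1.08193796  0.27988835  0.35606735  1.80228195 -0.10971415  1.07846508
 -0.69129072] -0.0009178497133021798
[0.011,0.017,0.009],6.3
[0.014,0.015,0.008],6.3
[0.014,0.013,0.009],6.3
[0.017,0.012,0.008],6.4
[0.017,0.01,0.009],6.3

[0.018,0.008,0.008],6.3
[0.02,0.006,0.009],6.3
[0.019,0.004,0.008],6.3
[0.02,0.002,0.009],6.3
[0.02,-0.001,0.008],6.4

[0.02,-0.003,0.009],6.3
[0.02,-0.004,0.008],6.3
[0.019,-0.008,0.009],6.3
[0.018,-0.009,0.008],6.3
[0.017,-0.01,0.009],6.3
```

Call:
send_rows(
  commands=[
    {"translation":[0.011,0.017,0.009],"rot":[0,0,6.3],"grip":0},
    {"translation":[0.014,0.015,0.008],"rot":[0,0,6.3],"grip":0},
    {"translation":[0.014,0.013,0.009],"rot":[0,0,6.3],"grip":0},
    {"translation":[0.017,0.012,0.008],"rot":[0,0,6.4],"grip":0},
    {"translation":[0.017,0.01,0.009],"rot":[0,0,6.3],"grip":0},
  ],
)

```text
t: 1.4
eef_pos: [0.4978, 0.2767, 0.2339]
tool_rot: [-0.0, 0.962, -0.274, 0.0]
contact_force: [0.4, -0.1, -0.7]
gripper_width: -0.002
```

Call:
send_rows(
  commands=[
    {"translation":[0.018,0.008,0.008],"rot":[0,0,6.3],"grip":0},
    {"translation":[0.02,0.006,0.009],"rot":[0,0,6.3],"grip":0},
    {"translation":[0.019,0.004,0.008],"rot":[0,0,6.3],"grip":0},
    {"translation":[0.02,0.002,0.009],"rot":[0,0,6.3],"grip":0},
    {"translation":[0.02,-0.001,0.008],"rot":[0,0,6.4],"grip":0},
  ],
)

```text
t: 1.82
eef_pos: [0.5546, 0.1946, 0.1916]
tool_rot: [0.0, 0.851, -0.526, -0.0]
contact_force: [-0.4, -0.0, -0.3]
gripper_width: -0.002
```

Call:
send_rows(
  commands=[
    {"translation":[0.02,-0.003,0.009],"rot":[0,0,6.3],"grip":0},
    {"translation":[0.02,-0.004,0.008],"rot":[0,0,6.3],"grip":0},
    {"translation":[0.019,-0.008,0.009],"rot":[0,0,6.3],"grip":0},
    {"translation":[0.018,-0.009,0.008],"rot":[0,0,6.3],"grip":0},
    {"translation":[0.017,-0.01,0.009],"rot":[0,0,6.3],"grip":0},
  ],
)

```text
t: 2.23
eef_pos: [0.6118, 0.1113, 0.1488]
tool_rot: [0.0, -0.676, 0.737, 0.0]
contact_force: [0.3, 0.1, -0.3]
gripper_width: 0.0
```

```bash
python3 - <<'E'
from h import *
o=get_obs();print(yaw_now(o),o["eef_pos"],o["q"].round(2),o["contact_force"],o["t"])
for n in("side","wrist"):
    c=read_camera(n);cv2.imwrite(f"pics/{n}1.png",c["pixels"][:,:,::-1])
plan([(.611,.110,.064,-95,5)],nd=3)
E
```

```text
-94.92088238921096 [0.61181421 0.11132252 0.14877767] [-0.78  0.59  0.71  1.81 -0.48  0.91 -1.52] [ 0.30550966  0.07886828 -0.28423729] 2.2333
[-0,0,0.017],-0
[-0.001,0,0.017],-0
[-0,0,0.016],-0
[-0.001,0.001,0.017],-0
[0,-0,0.017],-0.1
```

View pics/side1.png

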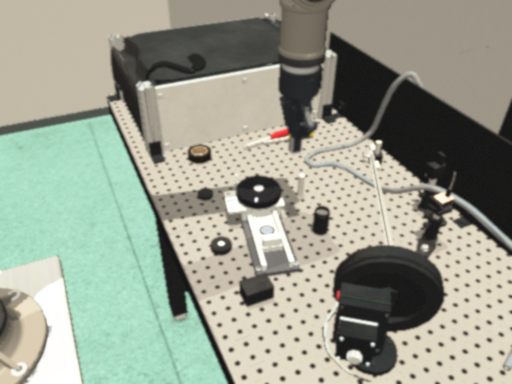

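View pics/wrist1.png

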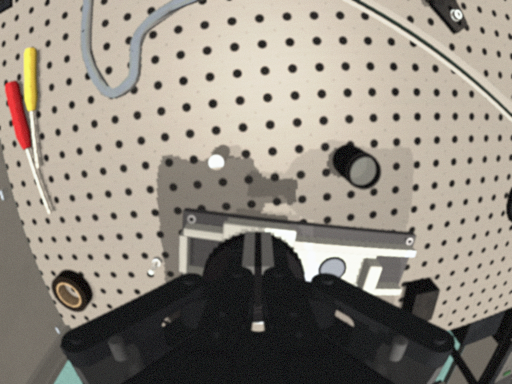

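Call:
send_rows(
  commands=[
    {"translation":[0,0,0.017],"rot":[0,0,0],"grip":0},
    {"translation":[0,0,0.017],"rot":[0,0,0],"grip":0},
    {"translation":[0,0,0.017],"rot":[0,0,0],"grip":0},
    {"translation":[0,0,0.017],"rot":[0,0,0],"grip":0},
    {"translation":[0,0,0.017],"rot":[0,0,0],"grip":0},
  ],
)

```text
t: 2.75
eef_pos: [0.6109, 0.1131, 0.0636]
tool_rot: [0.0, -0.679, 0.734, 0.0]
contact_force: [0.0, 0.4, 0.4]
gripper_width: -0.003
```

Call:
send_rows(
  commands=[
    {"translation":[0,0.004,0],"rot":[0,0,0],"grip":0},
    {"translation":[0,0.004,0],"rot":[0,0,0],"grip":0},
    {"translation":[0,0.003,0],"rot":[0,0,0],"grip":0},
    {"translation":[0,0.002,0],"rot":[0,0,0],"grip":0},
    {"translation":[0,0.002,0],"rot":[0,0,0],"grip":0},
  ],
)

```text
t: 3.17
eef_pos: [0.5966, 0.1135, 0.0655]
tool_rot: [0.001, -0.678, 0.735, -0.0]
contact_force: [0.6, -0.2, 0.5]
gripper_width: 0.005
```

Call:
send_rows(
  commands=[
    {"translation":[0,0.001,0],"rot":[0,0,0],"grip":0},
    {"translation":[0,0.001,0],"rot":[0,0,0],"grip":0},
    {"translation":[0,0.001,0],"rot":[0,0,0],"grip":0},
    {"translation":[0,0.001,0],"rot":[0,0,0],"grip":0},
    {"translation":[0,0,0],"rot":[0,0,0],"grip":0},
  ],
)

```text
t: 3.58
eef_pos: [0.5935, 0.1135, 0.0648]
tool_rot: [0.001, -0.678, 0.735, -0.001]
contact_force: [3.0, -1.0, -0.2]
gripper_width: -0.0
```

Call:
send_rows(
  commands=[
    {"translation":[-0.0034,0.0011,0],"rot":[0,0,-3.5],"grip":0},
    {"translation":[-0.0069,0.0009,0],"rot":[0,0,-7],"grip":0},
    {"translation":[-0.0069,0.0004,0],"rot":[0,0,-7],"grip":0},
    {"translation":[-0.0069,0.0004,0],"rot":[0,0,-7],"grip":0},
    {"translation":[-0.0069,0.0004,0],"rot":[0,0,-7],"grip":0},
  ],
)

```text
t: 4.0
eef_pos: [0.5869, 0.1443, 0.0651]
tool_rot: [-0.001, 0.854, -0.521, 0.001]
contact_force: [3.6, 0.4, 0.9]
gripper_width: 0.0
```

```bash
cat >> h.py <<'E'
C=np.array([.5365,.117])
def st(pic=None):
    o=get_obs(); d=o["eef_pos"][:2]-C; ph=np.degrees(np.arctan2(d[1],d[0])); f=o["contact_force"]; u=d/np.hypot(*d)
    print("t %.2f d %.4f phi %.1f yaw-dir err %.1f z %.4f Frad %.1f Ftan %.1f Fz %.1f q"%(o["t"],np.hypot(*d),ph,(yaw_now(o)+90-ph+180)%360-180,o["eef_pos"][2],f[:2]@u,f[1]*u[0]-f[0]*u[1],f[2]),o["q"].round(2))
    if pic:
        c=read_camera("side"); im=c["pixels"][150:250,200:330,::-1]; cv2.imwrite(f"pics/{pic}.png",cv2.resize(im,None,fx=6,fy=6,interpolation=cv2.INTER_CUBIC))
E
python3 -c "
from h import *
st('a1')"
```

```text
t 4.00 d 0.0573 phi 28.4 yaw-dir err -1.2 z 0.0651 Frad 3.3 Ftan -1.4 Fz 0.9 q [-0.7   0.64  0.48  1.89 -0.43  0.71 -1.06]
```

View pics/a1.png

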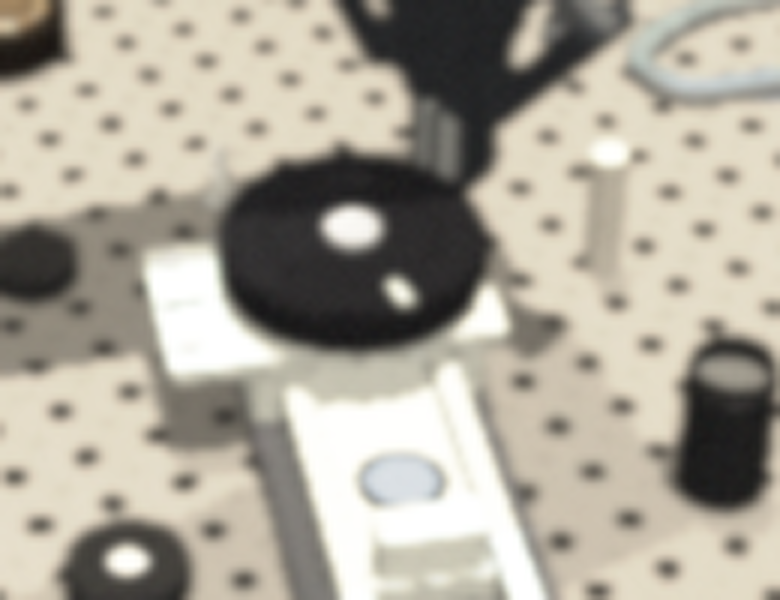

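Call:
send_rows(
  commands=[
    {"translation":[-0.0069,0.0004,0],"rot":[0,0,-7],"grip":0},
    {"translation":[-0.0069,0.0004,0],"rot":[0,0,-7],"grip":0},
    {"translation":[-0.0069,0.0004,0],"rot":[0,0,-7],"grip":0},
    {"translation":[-0.0069,0.0004,0],"rot":[0,0,-7],"grip":0},
    {"translation":[-0.0069,0.0004,0],"rot":[0,0,-7],"grip":0},
  ],
)

```text
t: 4.47
eef_pos: [0.5616, 0.1686, 0.0645]
tool_rot: [-0.0, 0.97, -0.241, 0.0]
contact_force: [1.7, 1.3, -0.7]
gripper_width: -0.001
```

```bash
python3 -c "
from h import *
st()"
```

```text
t 4.47 d 0.0573 phi 64.1 yaw-dir err -2.0 z 0.0645 Frad 1.9 Ftan -0.9 Fz -0.7 q [-0.64  0.59  0.32  1.93 -0.28  0.67 -0.63]
```

Call:
send_rows(
  commands=[
    {"translation":[-0.0069,0.0008,0],"rot":[0,0,-7],"grip":0},
    {"translation":[-0.0069,0.0007,0],"rot":[0,0,-7],"grip":0},
    {"translation":[-0.0069,0.0006,0],"rot":[0,0,-7],"grip":0},
    {"translation":[-0.0069,0.0006,0],"rot":[0,0,-7],"grip":0},
    {"translation":[-0.0069,0.0005,0],"rot":[0,0,-7],"grip":0},
  ],
)

```text
t: 4.88
eef_pos: [0.5266, 0.1732, 0.064]
tool_rot: [0.0, 0.998, 0.062, -0.001]
contact_force: [-0.2, -0.3, -0.9]
gripper_width: 0.001
```

```bash
python3 -c "
from h import *
st('a2')"
```

```text
t 4.88 d 0.0571 phi 100.0 yaw-dir err -2.9 z 0.0640 Frad -0.2 Ftan 0.2 Fz -0.9 q [-0.55  0.53  0.16  1.99 -0.14  0.63 -0.18]
```

View pics/a2.png

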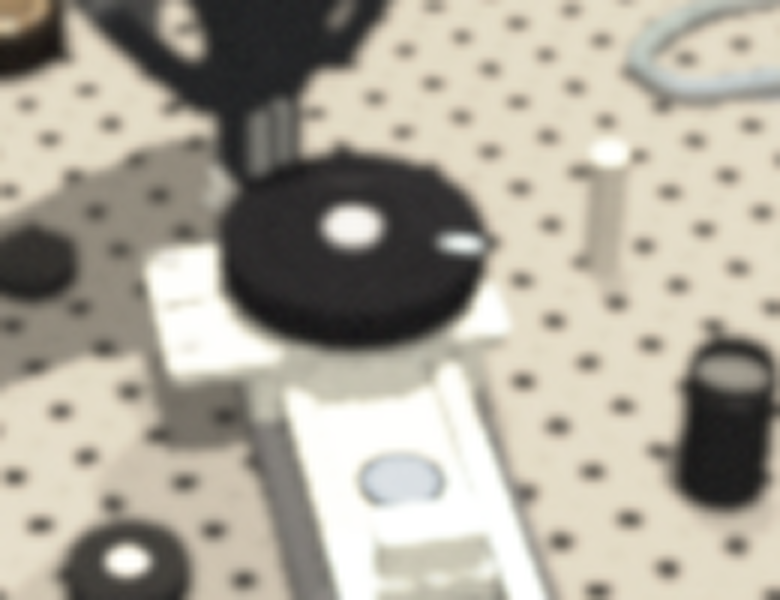

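Call:
send_rows(
  commands=[
    {"translation":[0,0.001,0],"rot":[0,0,0],"grip":0},
    {"translation":[0,0.001,0],"rot":[0,0,-1],"grip":0},
    {"translation":[0,0.001,0],"rot":[0,0,-2],"grip":0},
    {"translation":[0,0.0005,0],"rot":[0,0,0],"grip":0},
    {"translation":[0,0,0],"rot":[0,0,0],"grip":0},
  ],
)

```text
t: 5.35
eef_pos: [0.5278, 0.1724, 0.0642]
tool_rot: [-0.001, 0.996, 0.085, -0.0]
contact_force: [-1.4, 6.7, -2.0]
gripper_width: 0.003
```

```bash
python3 -c "
from h import *
st()"
```

```text
t 5.35 d 0.0561 phi 98.9 yaw-dir err 0.8 z 0.0642 Frad 6.8 Ftan 0.3 Fz -2.0 q [-0.54  0.53  0.14  1.99 -0.13  0.63 -0.14]
```

Call:
send_rows(
  commands=[
    {"translation":[-0.0067,0.0004,0],"rot":[0,0,-7],"grip":0},
    {"translation":[-0.0067,0.0004,0],"rot":[0,0,-7],"grip":0},
    {"translation":[-0.0067,0.0004,0],"rot":[0,0,-7],"grip":0},
    {"translation":[-0.0067,0.0004,0],"rot":[0,0,-7],"grip":0},
    {"translation":[-0.0067,0.0004,0],"rot":[0,0,-7],"grip":0},
  ],
)

```text
t: 5.77
eef_pos: [0.4976, 0.1567, 0.0642]
tool_rot: [-0.001, 0.923, 0.384, -0.0]
contact_force: [-4.2, 6.6, 3.2]
gripper_width: 0.003
```

```bash
sed -i 's/^C=.*/C=np.array([.5371,.1166])/' h.py; python3 -c "
from h import *
st('a3')"
```

```text
t 5.77 d 0.0563 phi 134.5 yaw-dir err 0.6 z 0.0642 Frad 7.7 Ftan -1.6 Fz 3.2 q [-0.41  0.49 -0.02  2.06  0.01  0.6   0.35]
```

View pics/a3.png

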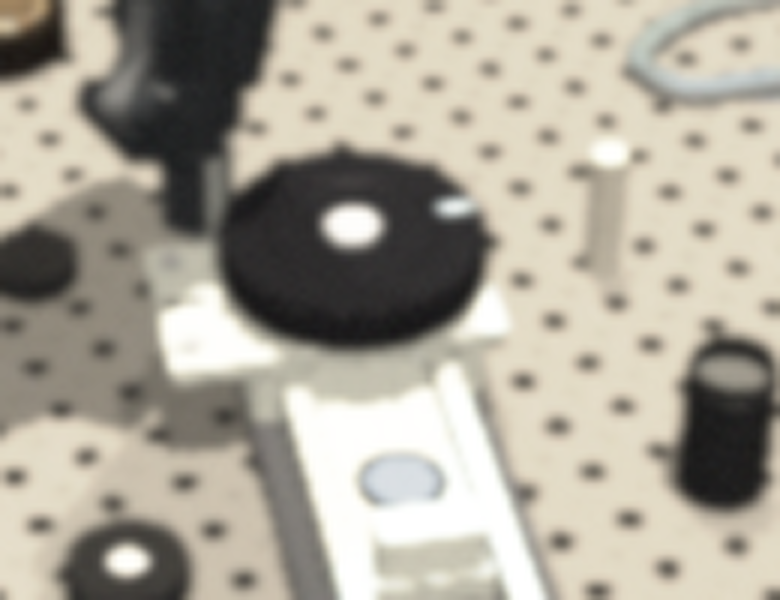

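```bash
cat >> h.py <<'E'
def mark(hint_z=.064):
    out=[]
    for n in("side","scene"):
        c=read_camera(n); g=c["pixels"].astype(int).min(-1)
        K=c["mtx"];E=c["extrinsics"];v,u=np.mgrid[:384,:512]
        d=np.stack([(u-K[0,2])/K[0,0],-(v-K[1,2])/K[1,1],-np.ones(u.shape)],-1)@E[:3,:3].T
        s=(hint_z-E[2,3])/d[...,2]; X=E[0,3]+d[...,0]*s-C[0]; Y=E[1,3]+d[...,1]*s-C[1]; r=np.hypot(X,Y)
        P=cloud(c)
        m=(r>.028)&(r<.043)&(P[...,2]>.05)&(P[...,2]<.085); w=np.clip(g-95,0,None)*m
        k=w.sum(); x=(X*w).sum()/max(k,1);y=(Y*w).sum()/max(k,1)
        az=np.degrees(np.arctan2(y,x)); out.append((round(float(az),1),round(float(np.hypot(x,y)),4),int(k),round((az-166.5)%360,1)))
    print("mark az,r,weight,past line:",out)
E
python3 -c "
from h import *
mark()"
```

```text
mark az,r,weight,past line: [(10.7, 0.0312, 2451, np.float64(204.2)), (-0.8, 0.0379, 971, np.float64(192.7))]
```

Call:
send_rows(
  commands=[
    {"translation":[-0.0067,0.0004,0],"rot":[0,0,-7],"grip":0},
    {"translation":[-0.0067,0.0004,0],"rot":[0,0,-7],"grip":0},
    {"translation":[-0.0067,0.0004,0],"rot":[0,0,-7],"grip":0},
    {"translation":[-0.0067,0.0004,0],"rot":[0,0,-7],"grip":0},
    {"translation":[-0.0067,0.0004,0],"rot":[0,0,-7],"grip":0},
  ],
)

```text
t: 6.33
eef_pos: [0.4818, 0.1254, 0.0639]
tool_rot: [-0.001, 0.766, 0.643, -0.001]
contact_force: [-3.5, 1.5, 2.2]
gripper_width: -0.001
```

```bash
python3 -c "
from h import *
st('a4');mark()"
```

```text
t 6.33 d 0.0559 phi 171.0 yaw-dir err -0.9 z 0.0639 Frad 3.7 Ftan -1.0 Fz 2.2 q [-0.23  0.47 -0.18  2.1   0.14  0.59  0.88]
mark az,r,weight,past line: [(35.7, 0.0357, 2247, np.float64(229.2)), (34.0, 0.0359, 836, np.float64(227.5))]
```

View pics/a4.png

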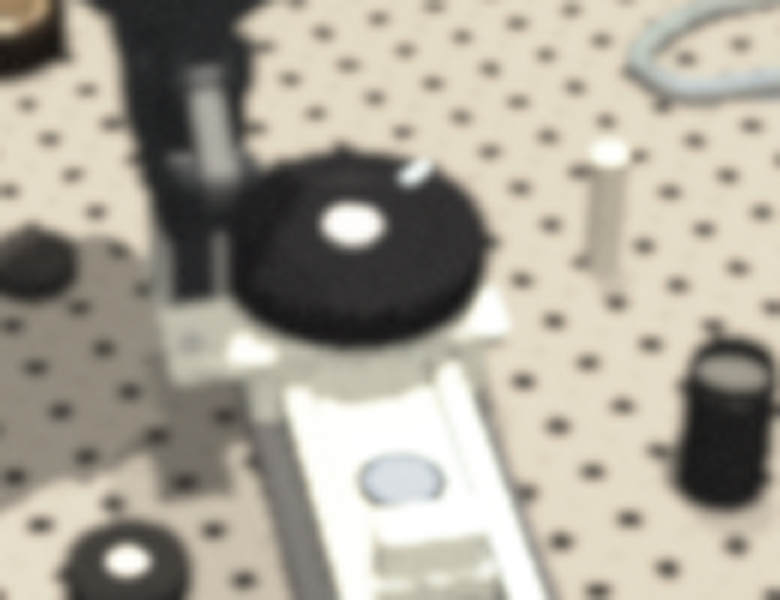

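Call:
send_rows(
  commands=[
    {"translation":[-0.0067,0.0008,0],"rot":[0,0,-7],"grip":0},
    {"translation":[-0.0067,0.0007,0],"rot":[0,0,-7],"grip":0},
    {"translation":[-0.0067,0.0006,0],"rot":[0,0,-7],"grip":0},
    {"translation":[-0.0067,0.0005,0],"rot":[0,0,-7],"grip":0},
    {"translation":[-0.0067,0.0005,0],"rot":[0,0,-7],"grip":0},
  ],
)

```text
t: 6.9
eef_pos: [0.4876, 0.0917, 0.0638]
tool_rot: [-0.001, 0.539, 0.842, -0.001]
contact_force: [-3.3, -0.2, 2.8]
gripper_width: -0.001
```

```bash
python3 -c "
from h import *
st();mark()"
```

```text
t 6.90 d 0.0554 phi -153.3 yaw-dir err -1.9 z 0.0638 Frad 3.1 Ftan -1.3 Fz 2.8 q [-0.04  0.48 -0.33  2.1   0.27  0.61  1.45]
mark az,r,weight,past line: [(33.9, 0.0394, 312, np.float64(227.4)), (-9.0, 0.0377, 83, np.float64(184.5))]
```

Call:
send_rows(
  commands=[
    {"translation":[-0.0067,0.0008,0],"rot":[0,0,-7],"grip":0},
    {"translation":[-0.0067,0.0007,0],"rot":[0,0,-7],"grip":0},
    {"translation":[-0.0067,0.0006,0],"rot":[0,0,-7],"grip":0},
    {"translation":[-0.0067,0.0005,0],"rot":[0,0,-7],"grip":0},
    {"translation":[-0.0067,0.0005,0],"rot":[0,0,-7],"grip":0},
  ],
)

```text
t: 7.42
eef_pos: [0.5114, 0.0678, 0.0639]
tool_rot: [-0.001, 0.262, 0.965, -0.001]
contact_force: [-2.2, -3.1, 1.4]
gripper_width: 0.001
```

```bash
python3 -c "
from h import *
st('a5');mark()"
```

```text
t 7.42 d 0.0552 phi -117.8 yaw-dir err -2.6 z 0.0639 Frad 3.8 Ftan -0.5 Fz 1.4 q [ 0.13  0.53 -0.48  2.05  0.39  0.66  2.01]
mark az,r,weight,past line: [(9.5, 0.0427, 13, np.float64(203.0)), (0.0, 0.0, 0, np.float64(193.5))]
```

View pics/a5.png

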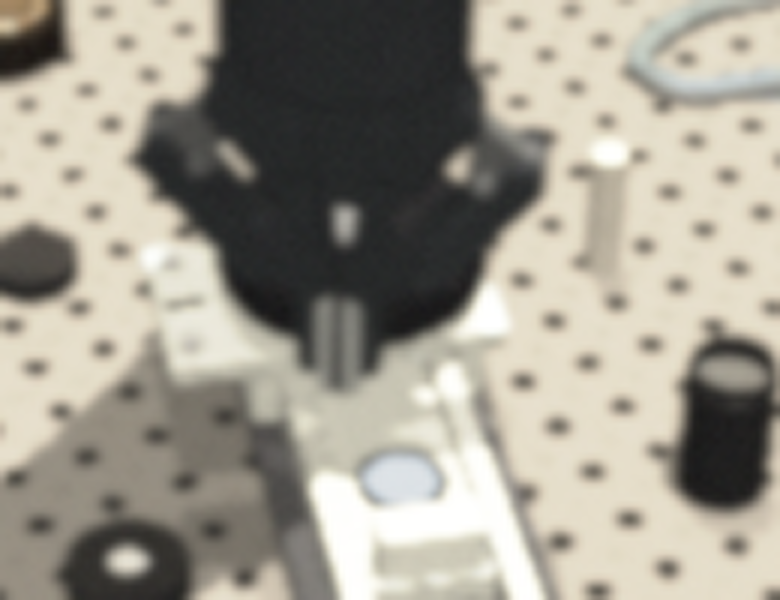

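Call:
send_rows(
  commands=[
    {"translation":[-0.0066,0.0007,0],"rot":[0,0,-7],"grip":0},
    {"translation":[-0.0066,0.0006,0],"rot":[0,0,-7],"grip":0},
    {"translation":[-0.0066,0.0005,0],"rot":[0,0,-7],"grip":0},
    {"translation":[-0.0066,0.0005,0],"rot":[0,0,-7],"grip":0},
    {"translation":[-0.0066,0.0004,0],"rot":[0,0,-7],"grip":0},
  ],
)

```text
t: 7.98
eef_pos: [0.544, 0.0617, 0.0642]
tool_rot: [-0.0, -0.041, 0.999, -0.001]
contact_force: [-0.6, -3.6, 1.5]
gripper_width: -0.005
```

```bash
python3 -c "
from h import *
st()"
```

```text
t 7.98 d 0.0553 phi -82.9 yaw-dir err -2.4 z 0.0642 Frad 3.5 Ftan -1.0 Fz 1.5 q [ 0.25  0.6  -0.62  1.97  0.51  0.74  2.55]
```

Call:
send_rows(
  commands=[
    {"translation":[0,-0.009,0],"rot":[0,0,0],"grip":0},
    {"translation":[0,-0.009,0],"rot":[0,0,0],"grip":0},
    {"translation":[0,0,0],"rot":[0,0,7.1],"grip":0},
    {"translation":[0,0,0],"rot":[0,0,7.1],"grip":0},
    {"translation":[0,0,0],"rot":[0,0,7.1],"grip":0},
  ],
)

```text
t: 8.4
eef_pos: [0.5449, 0.0438, 0.0642]
tool_rot: [0.0, 0.15, 0.989, 0.0]
contact_force: [-0.8, 1.0, -0.4]
gripper_width: -0.003
```

Call:
send_rows(
  commands=[
    {"translation":[0,0,0],"rot":[0,0,7.1],"grip":0},
    {"translation":[0,0,0],"rot":[0,0,7.1],"grip":0},
    {"translation":[0,0,0],"rot":[0,0,7.1],"grip":0},
    {"translation":[0,0,0],"rot":[0,0,7.1],"grip":0},
    {"translation":[0,0,0],"rot":[0,0,7.1],"grip":0},
  ],
)

```text
t: 8.82
eef_pos: [0.545, 0.0442, 0.0644]
tool_rot: [0.0, 0.444, 0.896, 0.0]
contact_force: [-0.9, -0.7, 1.0]
gripper_width: -0.002
```

Call:
send_rows(
  commands=[
    {"translation":[0,0,0],"rot":[0,0,7.1],"grip":0},
    {"translation":[0,0,0],"rot":[0,0,7.1],"grip":0},
    {"translation":[0,0,0],"rot":[0,0,7.1],"grip":0},
    {"translation":[0,0,0],"rot":[0,0,7.1],"grip":0},
    {"translation":[0,0,0],"rot":[0,0,7.1],"grip":0},
  ],
)

```text
t: 9.23
eef_pos: [0.545, 0.0442, 0.0645]
tool_rot: [0.0, 0.696, 0.718, 0.0]
contact_force: [-0.2, 1.0, 0.6]
gripper_width: -0.001
```

Call:
send_rows(
  commands=[
    {"translation":[0,0,0],"rot":[0,0,7.1],"grip":0},
    {"translation":[0,0,0],"rot":[0,0,7.1],"grip":0},
    {"translation":[0,0,0],"rot":[0,0,7.1],"grip":0},
    {"translation":[0,0,0],"rot":[0,0,7.1],"grip":0},
    {"translation":[0,0,0],"rot":[0,0,7.1],"grip":0},
  ],
)

```text
t: 9.65
eef_pos: [0.5451, 0.0443, 0.0646]
tool_rot: [0.0, 0.882, 0.471, 0.001]
contact_force: [0.0, -0.3, 0.6]
gripper_width: -0.002
```

Call:
send_rows(
  commands=[
    {"translation":[0,0,0],"rot":[0,0,7.1],"grip":0},
    {"translation":[0,0,0],"rot":[0,0,7.1],"grip":0},
    {"translation":[0,0,0],"rot":[0,0,7.1],"grip":0},
    {"translation":[0,0,0],"rot":[0,0,7.1],"grip":0},
    {"translation":[0,0,0],"rot":[0,0,7.1],"grip":0},
  ],
)

```text
t: 10.07
eef_pos: [0.5452, 0.0443, 0.0646]
tool_rot: [-0.0, 0.984, 0.18, 0.001]
contact_force: [0.1, 0.5, 0.2]
gripper_width: -0.003
```

```bash
python3 -c "
from h import *
st('a6');mark();c=read_camera('wrist');cv2.imwrite('pics/w6.png',c['pixels'][:,:,::-1])"
```

```text
t 10.07 d 0.0728 phi -83.6 yaw-dir err -165.6 z 0.0646 Frad -0.5 Ftan 0.2 Fz 0.2 q [-0.28  0.52  0.1   2.01 -0.09  0.62  0.25]
mark az,r,weight,past line: [(133.3, 0.037, 1792, np.float64(326.8)), (128.5, 0.0379, 838, np.float64(322.0))]
```

View pics/a6.png

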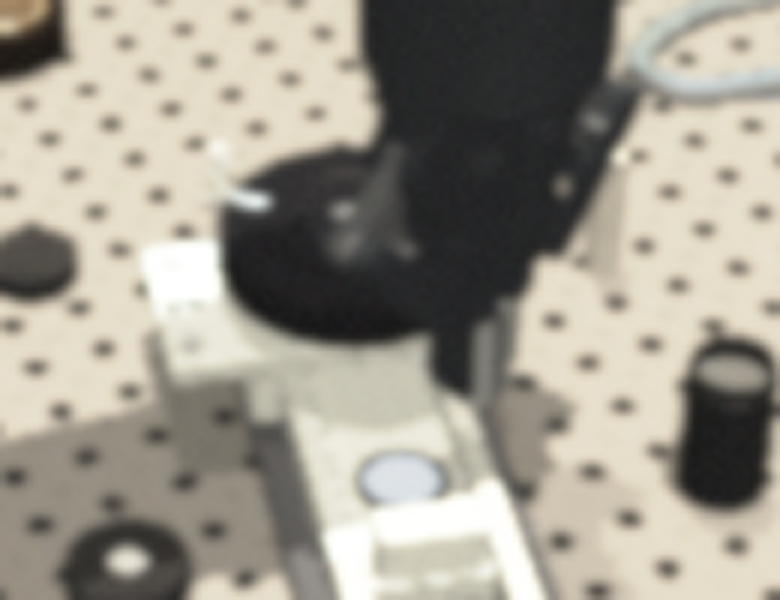

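View pics/w6.png

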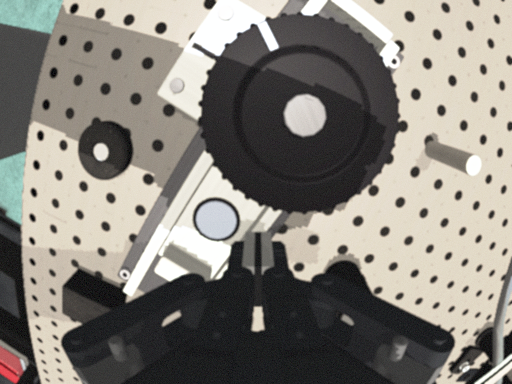

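Call:
send_rows(
  commands=[
    {"translation":[0,0,0],"rot":[0,0,7.1],"grip":0},
    {"translation":[0,-0.004,0],"rot":[0,0,7.1],"grip":0},
    {"translation":[0,-0.005,0],"rot":[0,0,0],"grip":0},
    {"translation":[0,-0.004,0],"rot":[0,0,0],"grip":0},
    {"translation":[0,-0.002,0],"rot":[0,0,0],"grip":0},
  ],
)

```text
t: 10.68
eef_pos: [0.5427, 0.0602, 0.0643]
tool_rot: [-0.0, 0.998, 0.067, 0.0]
contact_force: [-0.1, 0.5, 0.5]
gripper_width: -0.0
```

Call:
send_rows(
  commands=[
    {"translation":[0,-0.001,0],"rot":[0,0,0],"grip":0},
    {"translation":[0,-0.001,0],"rot":[0,0,0],"grip":0},
    {"translation":[0,-0.001,0],"rot":[0,0,0],"grip":0},
    {"translation":[0,0,0],"rot":[0,0,0],"grip":0},
    {"translation":[0,0,0],"rot":[0,0,0],"grip":0},
  ],
)

```text
t: 11.1
eef_pos: [0.5425, 0.0615, 0.0643]
tool_rot: [0.0, 0.998, 0.064, 0.0]
contact_force: [-0.7, -2.2, -0.3]
gripper_width: 0.0
```

```bash
python3 -c "
from h import *
st()"
```

```text
t 11.10 d 0.0554 phi -84.4 yaw-dir err -178.2 z 0.0643 Frad 2.1 Ftan -0.9 Fz -0.3 q [-0.36  0.52  0.16  2.01 -0.14  0.62  0.03]
```

Call:
send_rows(
  commands=[
    {"translation":[0.0033,-0.001,0],"rot":[0,0,-4],"grip":0},
    {"translation":[0.0066,-0.0009,0],"rot":[0,0,-7],"grip":0},
    {"translation":[0.0066,-0.0005,0],"rot":[0,0,-7],"grip":0},
    {"translation":[0.0066,-0.0004,0],"rot":[0,0,-7],"grip":0},
    {"translation":[0.0066,-0.0004,0],"rot":[0,0,-7],"grip":0},
  ],
)

```text
t: 11.52
eef_pos: [0.5709, 0.0727, 0.0648]
tool_rot: [0.002, 0.941, 0.339, 0.001]
contact_force: [2.4, -6.4, 1.8]
gripper_width: -0.001
```

```bash
sed -i 's/^C=.*/C=np.array([.5376,.1162])/' h.py; python3 -c "
from h import *
st();mark()"
```

```text
t 11.52 d 0.0548 phi -52.6 yaw-dir err -177.8 z 0.0648 Frad 6.5 Ftan -2.0 Fz 1.8 q [-0.25  0.55  0.02  1.94 -0.01  0.65  0.47]
mark az,r,weight,past line: [(156.1, 0.031, 454, np.float64(349.6)), (160.1, 0.0355, 313, np.float64(353.6))]
```

Good: no slip, mark coming to the line the first time (az ≈ 158–160). Continue.

Call:
send_rows(
  commands=[
    {"translation":[0.0067,-0.0004,0],"rot":[0,0,-7],"grip":0},
    {"translation":[0.0067,-0.0004,0],"rot":[0,0,-7],"grip":0},
    {"translation":[0.0067,-0.0004,0],"rot":[0,0,-7],"grip":0},
    {"translation":[0.0067,-0.0004,0],"rot":[0,0,-7],"grip":0},
    {"translation":[0.0067,-0.0004,0],"rot":[0,0,-7],"grip":0},
  ],
)

```text
t: 12.03
eef_pos: [0.5909, 0.1016, 0.0654]
tool_rot: [0.002, 0.795, 0.606, 0.003]
contact_force: [7.8, -2.2, -1.3]
gripper_width: 0.002
```

```bash
python3 -c "
from h import *
st();mark()"
```

```text
t 12.03 d 0.0553 phi -15.3 yaw-dir err 179.9 z 0.0654 Frad 8.1 Ftan -0.0 Fz -1.3 q [-0.17  0.58 -0.14  1.87  0.12  0.69  0.92]
mark az,r,weight,past line: [(-160.2, 0.03, 605, np.float64(33.3)), (-159.7, 0.0327, 360, np.float64(33.8))]
```

Call:
send_rows(
  commands=[
    {"translation":[0.0067,-0.0004,0],"rot":[0,0,-7],"grip":0},
    {"translation":[0.0067,-0.0004,0],"rot":[0,0,-7],"grip":0},
    {"translation":[0.0067,-0.0004,0],"rot":[0,0,-7],"grip":0},
    {"translation":[0.0067,-0.0004,0],"rot":[0,0,-7],"grip":0},
    {"translation":[0.0067,-0.0004,0],"rot":[0,0,-7],"grip":0},
  ],
)

```text
t: 12.55
eef_pos: [0.5898, 0.1372, 0.0658]
tool_rot: [0.002, 0.576, 0.818, 0.003]
contact_force: [6.4, 1.9, 0.5]
gripper_width: -0.001
```

```bash
python3 -c "
from h import *
st();mark(.066)"
```

```text
t 12.55 d 0.0563 phi 21.9 yaw-dir err 177.8 z 0.0658 Frad 6.7 Ftan -0.6 Fz 0.5 q [-0.11  0.6  -0.3   1.85  0.25  0.72  1.37]
mark az,r,weight,past line: [(-122.7, 0.0223, 2069, np.float64(70.8)), (-113.2, 0.0326, 900, np.float64(80.3))]
```

Call:
send_rows(
  commands=[
    {"translation":[0.0066,-0.0004,0],"rot":[0,0,-7.1],"grip":0},
    {"translation":[0.0066,-0.0004,0],"rot":[0,0,-7.1],"grip":0},
    {"translation":[0.0066,-0.0004,0],"rot":[0,0,-7.1],"grip":0},
    {"translation":[0.0066,-0.0004,0],"rot":[0,0,-7.1],"grip":0},
    {"translation":[0.0066,-0.0004,0],"rot":[0,0,-7.1],"grip":0},
  ],
)

```text
t: 13.07
eef_pos: [0.5687, 0.1643, 0.0657]
tool_rot: [0.002, 0.299, 0.954, 0.002]
contact_force: [2.1, 2.3, 2.7]
gripper_width: -0.004
```

```bash
python3 -c "
from h import *
st('a7');mark(.066)"
```

```text
t 13.07 d 0.0573 phi 57.1 yaw-dir err 178.1 z 0.0657 Frad 3.0 Ftan -0.5 Fz 2.7 q [-0.04  0.61 -0.45  1.87  0.38  0.74  1.83]
mark az,r,weight,past line: [(-69.9, 0.0308, 1779, np.float64(123.6)), (-70.0, 0.0329, 932, np.float64(123.5))]
```

View pics/a7.png

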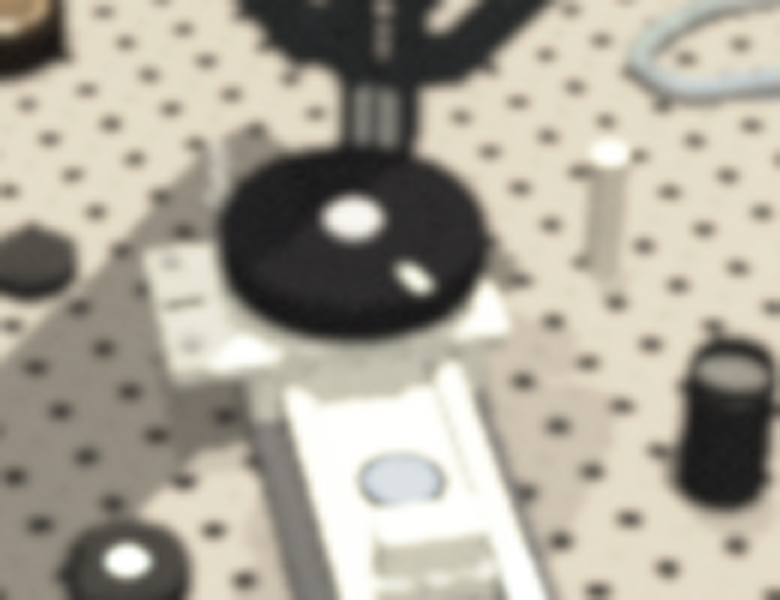

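Call:
send_rows(
  commands=[
    {"translation":[0.0066,-0.001,0],"rot":[0,0,-7.1],"grip":0},
    {"translation":[0.0066,-0.0009,0],"rot":[0,0,-7.1],"grip":0},
    {"translation":[0.0066,-0.0007,0],"rot":[0,0,-7.1],"grip":0},
    {"translation":[0.0066,-0.0006,0],"rot":[0,0,-7.1],"grip":0},
    {"translation":[0.0066,-0.0006,0],"rot":[0,0,-7.1],"grip":0},
  ],
)

```text
t: 13.63
eef_pos: [0.5358, 0.1736, 0.0657]
tool_rot: [0.002, -0.005, 1.0, 0.003]
contact_force: [0.7, 7.2, 4.1]
gripper_width: 0.0
```

```bash
python3 -c "
from h import *
st();mark(.066)"
```

```text
t 13.63 d 0.0574 phi 91.8 yaw-dir err 178.8 z 0.0657 Frad 7.2 Ftan -0.9 Fz 4.1 q [ 0.05  0.61 -0.61  1.93  0.5   0.75  2.3 ]
mark az,r,weight,past line: [(-33.2, 0.0324, 1700, np.float64(160.3)), (-33.9, 0.0353, 1136, np.float64(159.6))]
```

Call:
send_rows(
  commands=[
    {"translation":[0.0066,-0.0004,0],"rot":[0,0,-7],"grip":0},
    {"translation":[0.0066,-0.0004,0],"rot":[0,0,-7],"grip":0},
    {"translation":[0.0066,-0.0004,0],"rot":[0,0,-7],"grip":0},
    {"translation":[0,0.008,0],"rot":[0,0,0],"grip":0},
    {"translation":[0,0.009,0],"rot":[0,0,0],"grip":0},
  ],
)

```text
t: 14.15
eef_pos: [0.5088, 0.1813, 0.0638]
tool_rot: [-0.001, -0.182, 0.983, -0.001]
contact_force: [-0.4, 0.0, 0.8]
gripper_width: -0.002
```

```bash
python3 -c "
from h import *
st('a8');mark(.067)"
```

```text
t 14.15 d 0.0712 phi 113.9 yaw-dir err 177.0 z 0.0638 Frad 0.2 Ftan 0.3 Fz 0.8 q [ 0.08  0.61 -0.7   1.98  0.57  0.75  2.55]
mark az,r,weight,past line: [(-10.3, 0.0328, 1975, np.float64(183.2)), (-16.9, 0.0372, 1113, np.float64(176.6))]
```

View pics/a8.png

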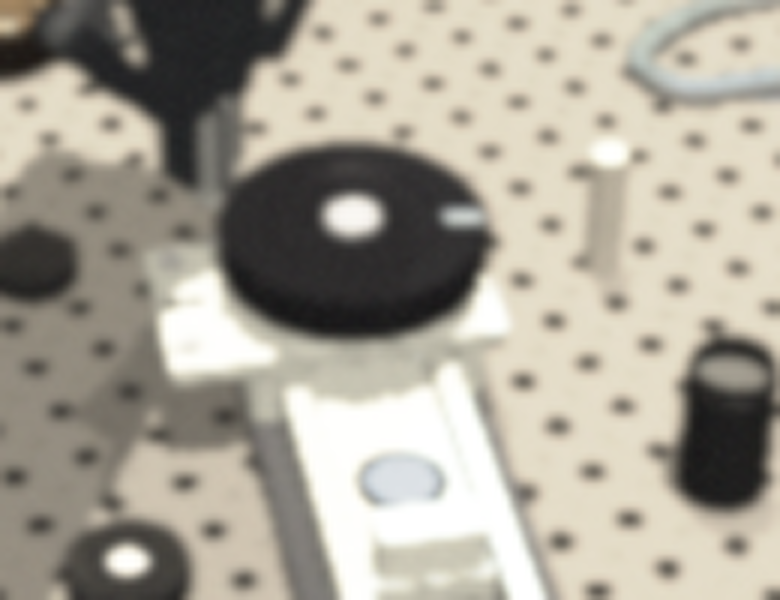

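Call:
send_rows(
  commands=[
    {"translation":[0,0,0],"rot":[0,0,7.1],"grip":0},
    {"translation":[0,0,0],"rot":[0,0,7.1],"grip":0},
    {"translation":[0,0,0],"rot":[0,0,7.1],"grip":0},
    {"translation":[0,0,0],"rot":[0,0,7.1],"grip":0},
    {"translation":[0,0,0],"rot":[0,0,7.1],"grip":0},
  ],
)

```text
t: 14.72
eef_pos: [0.5095, 0.1818, 0.0642]
tool_rot: [0.0, 0.128, 0.992, -0.0]
contact_force: [0.5, 1.5, -0.1]
gripper_width: -0.001
```

Call:
send_rows(
  commands=[
    {"translation":[0,0,0],"rot":[0,0,7.1],"grip":0},
    {"translation":[0,0,0],"rot":[0,0,7.1],"grip":0},
    {"translation":[0,0,0],"rot":[0,0,7.1],"grip":0},
    {"translation":[0,0,0],"rot":[0,0,7.1],"grip":0},
    {"translation":[0,0,0],"rot":[0,0,7.1],"grip":0},
  ],
)

```text
t: 15.13
eef_pos: [0.5095, 0.1818, 0.0642]
tool_rot: [0.0, 0.424, 0.906, -0.0]
contact_force: [0.1, 0.5, 0.6]
gripper_width: 0.0
```

Call:
send_rows(
  commands=[
    {"translation":[0,0,0],"rot":[0,0,7.1],"grip":0},
    {"translation":[0,0,0],"rot":[0,0,7.1],"grip":0},
    {"translation":[0,0,0],"rot":[0,0,7.1],"grip":0},
    {"translation":[0,0,0],"rot":[0,0,7.1],"grip":0},
    {"translation":[0,0,0],"rot":[0,0,7.1],"grip":0},
  ],
)

```text
t: 15.55
eef_pos: [0.5096, 0.1819, 0.0643]
tool_rot: [0.0, 0.68, 0.733, -0.0]
contact_force: [-0.5, -0.3, 0.2]
gripper_width: -0.001
```

Call:
send_rows(
  commands=[
    {"translation":[0,0,0],"rot":[0,0,7.1],"grip":0},
    {"translation":[0,0,0],"rot":[0,0,7.1],"grip":0},
    {"translation":[0,0,0],"rot":[0,0,7.1],"grip":0},
    {"translation":[0,0,0],"rot":[0,0,7.1],"grip":0},
    {"translation":[0,0,0],"rot":[0,0,7.1],"grip":0},
  ],
)

```text
t: 15.97
eef_pos: [0.5096, 0.182, 0.0644]
tool_rot: [0.0, 0.871, 0.491, 0.0]
contact_force: [-0.4, 0.0, 0.5]
gripper_width: 0.0
```

Call:
send_rows(
  commands=[
    {"translation":[0,0,0],"rot":[0,0,7.1],"grip":0},
    {"translation":[0,0,0],"rot":[0,0,7.1],"grip":0},
    {"translation":[0,0,0],"rot":[0,0,7.1],"grip":0},
    {"translation":[0,0,0],"rot":[0,0,7.1],"grip":0},
    {"translation":[0,0,0],"rot":[0,0,7.1],"grip":0},
  ],
)

```text
t: 16.38
eef_pos: [0.5096, 0.1821, 0.0644]
tool_rot: [0.0, 0.979, 0.202, 0.0]
contact_force: [-0.1, 0.6, 0.2]
gripper_width: 0.002
```

```bash
python3 -c "
from h import *
st();mark(.068);c=read_camera('wrist');cv2.imwrite('pics/w9.png',c['pixels'][:,:,::-1])"
```

```text
t 16.38 d 0.0716 phi 113.1 yaw-dir err 0.3 z 0.0644 Frad 0.6 Ftan -0.1 Fz 0.2 q [-0.52  0.51  0.08  2.02 -0.07  0.61  0.01]
mark az,r,weight,past line: [(3.1, 0.0272, 2336, np.float64(196.6)), (-18.2, 0.037, 1198, np.float64(175.3))]
```

View pics/w9.png

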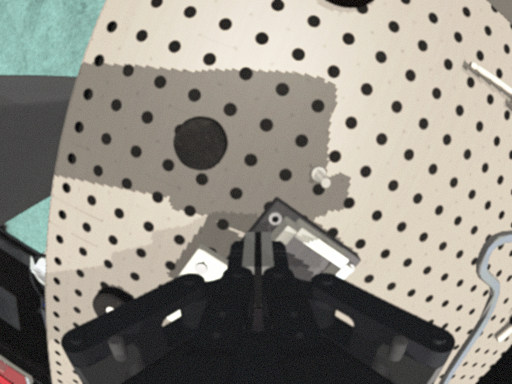

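Call:
send_rows(
  commands=[
    {"translation":[0,0.005,0],"rot":[0,0,0],"grip":0},
    {"translation":[0,0.005,0],"rot":[0,0,0],"grip":0},
    {"translation":[0,0.003,0],"rot":[0,0,0],"grip":0},
    {"translation":[0,0.002,0],"rot":[0,0,0],"grip":0},
    {"translation":[0,0.001,0],"rot":[0,0,0],"grip":0},
  ],
)

```text
t: 16.95
eef_pos: [0.5152, 0.1688, 0.0644]
tool_rot: [-0.001, 0.978, 0.207, -0.0]
contact_force: [-3.0, 5.8, 2.7]
gripper_width: -0.002
```

Call:
send_rows(
  commands=[
    {"translation":[0,0.001,0],"rot":[0,0,0],"grip":0},
    {"translation":[-0.0033,0.0008,0],"rot":[0,0,-3.5],"grip":0},
    {"translation":[-0.0066,0.0007,0],"rot":[0,0,-7],"grip":0},
    {"translation":[-0.0066,0.0005,0],"rot":[0,0,-7],"grip":0},
    {"translation":[-0.0066,0.0004,0],"rot":[0,0,-7],"grip":0},
  ],
)

```text
t: 17.37
eef_pos: [0.4962, 0.1551, 0.0645]
tool_rot: [-0.002, 0.91, 0.414, -0.0]
contact_force: [-7.2, 7.4, 4.7]
gripper_width: -0.0
```

```bash
python3 -c "
from h import *
st();mark(.068)"
```

```text
t 17.37 d 0.0568 phi 136.8 yaw-dir err 2.1 z 0.0645 Frad 10.3 Ftan -0.5 Fz 4.7 q [-0.39  0.49 -0.04  2.06  0.03  0.6   0.4 ]
mark az,r,weight,past line: [(13.9, 0.0323, 2563, np.float64(207.4)), (5.5, 0.0376, 1024, np.float64(199.0))]
```

Ring follows (mark ≈ 200° past). Keep going.

Call:
send_rows(
  commands=[
    {"translation":[-0.0068,0.0002,0],"rot":[0,0,-7],"grip":0},
    {"translation":[-0.0068,0.0003,0],"rot":[0,0,-7],"grip":0},
    {"translation":[-0.0068,0.0004,0],"rot":[0,0,-7],"grip":0},
    {"translation":[-0.0068,0.0004,0],"rot":[0,0,-7],"grip":0},
    {"translation":[-0.0068,0.0004,0],"rot":[0,0,-7],"grip":0},
  ],
)

```text
t: 17.88
eef_pos: [0.4816, 0.1219, 0.0641]
tool_rot: [-0.001, 0.744, 0.668, -0.002]
contact_force: [-5.8, 0.8, 4.2]
gripper_width: -0.002
```

```bash
python3 -c "
from h import *
st();mark(.068)"
```

```text
t 17.88 d 0.0563 phi 174.2 yaw-dir err -0.4 z 0.0641 Frad 5.9 Ftan -0.2 Fz 4.2 q [-0.21  0.47 -0.2   2.1   0.16  0.59  0.94]
mark az,r,weight,past line: [(42.4, 0.0359, 2449, np.float64(235.9)), (34.5, 0.0342, 683, np.float64(228.0))]
```

Call:
send_rows(
  commands=[
    {"translation":[-0.0067,0.0006,0],"rot":[0,0,-7],"grip":0},
    {"translation":[-0.0067,0.0006,0],"rot":[0,0,-7],"grip":0},
    {"translation":[-0.0067,0.0005,0],"rot":[0,0,-7],"grip":0},
    {"translation":[-0.0067,0.0005,0],"rot":[0,0,-7],"grip":0},
    {"translation":[-0.0067,0.0005,0],"rot":[0,0,-7],"grip":0},
  ],
)

```text
t: 18.4
eef_pos: [0.4896, 0.0882, 0.0641]
tool_rot: [-0.001, 0.51, 0.86, -0.001]
contact_force: [-2.6, 0.5, 0.9]
gripper_width: 0.001
```

Call:
send_rows(
  commands=[
    {"translation":[-0.0067,0.0007,0],"rot":[0,0,-7],"grip":0},
    {"translation":[-0.0067,0.0006,0],"rot":[0,0,-7],"grip":0},
    {"translation":[-0.0067,0.0006,0],"rot":[0,0,-7],"grip":0},
    {"translation":[-0.0067,0.0005,0],"rot":[0,0,-7],"grip":0},
    {"translation":[-0.0067,0.0005,0],"rot":[0,0,-7],"grip":0},
  ],
)

```text
t: 18.82
eef_pos: [0.5152, 0.0657, 0.0642]
tool_rot: [-0.0, 0.228, 0.974, -0.0]
contact_force: [-0.3, 0.7, -0.7]
gripper_width: 0.0
```

```bash
python3 -c "
from h import *
st('a10');mark(.069);c=read_camera('wrist');cv2.imwrite('pics/w10.png',c['pixels'][:,:,::-1])"
```

```text
t 18.82 d 0.0553 phi -113.9 yaw-dir err -2.5 z 0.0642 Frad -0.5 Ftan -0.6 Fz -0.7 q [ 0.15  0.53 -0.5   2.04  0.4   0.67  2.07]
mark az,r,weight,past line: [(117.4, 0.043, 6, np.float64(310.9)), (0.0, 0.0, 0, np.float64(193.5))]
```

View pics/a10.png

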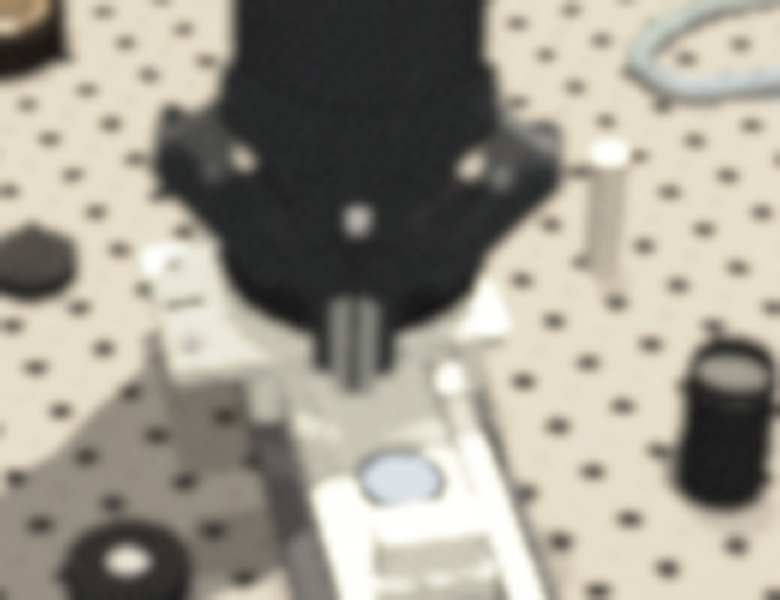

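View pics/w10.png

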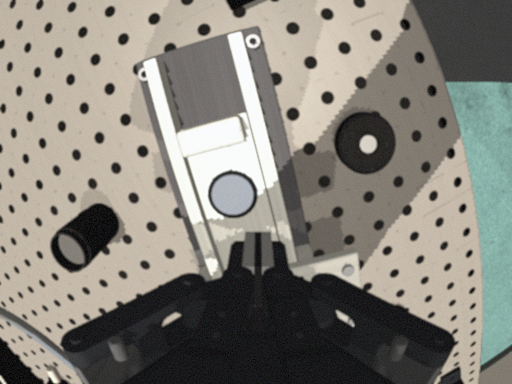

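Call:
send_rows(
  commands=[
    {"translation":[0,-0.009,0],"rot":[0,0,0],"grip":0},
    {"translation":[0,-0.009,0],"rot":[0,0,3],"grip":0},
    {"translation":[0,0,0],"rot":[0,0,7.1],"grip":0},
    {"translation":[0,0,0],"rot":[0,0,7.1],"grip":0},
    {"translation":[0,0,0],"rot":[0,0,7.1],"grip":0},
  ],
)

```text
t: 19.43
eef_pos: [0.5064, 0.0505, 0.0644]
tool_rot: [-0.0, 0.434, 0.901, -0.0]
contact_force: [0.4, -0.2, -0.9]
gripper_width: -0.001
```

Call:
send_rows(
  commands=[
    {"translation":[0,0,0],"rot":[0,0,7.1],"grip":0},
    {"translation":[0,0,0],"rot":[0,0,7.1],"grip":0},
    {"translation":[0,0,0],"rot":[0,0,7.1],"grip":0},
    {"translation":[0,0,0],"rot":[0,0,7.1],"grip":0},
    {"translation":[0,0,0],"rot":[0,0,7.1],"grip":0},
  ],
)

```text
t: 19.85
eef_pos: [0.5065, 0.0509, 0.0644]
tool_rot: [0.0, 0.688, 0.726, 0.0]
contact_force: [-0.4, 0.2, -0.1]
gripper_width: -0.004
```

Call:
send_rows(
  commands=[
    {"translation":[0,0,0],"rot":[0,0,7.1],"grip":0},
    {"translation":[0,0,0],"rot":[0,0,7.1],"grip":0},
    {"translation":[0,0,0],"rot":[0,0,7.1],"grip":0},
    {"translation":[0,0,0],"rot":[0,0,7.1],"grip":0},
    {"translation":[0,0,0],"rot":[0,0,7.1],"grip":0},
  ],
)

```text
t: 20.27
eef_pos: [0.5065, 0.0509, 0.0644]
tool_rot: [-0.0, 0.876, 0.482, 0.0]
contact_force: [-0.6, 0.1, -0.1]
gripper_width: -0.002
```

Call:
send_rows(
  commands=[
    {"translation":[0,0,0],"rot":[0,0,7.1],"grip":0},
    {"translation":[0,0,0],"rot":[0,0,7.1],"grip":0},
    {"translation":[0,0,0],"rot":[0,0,7.1],"grip":0},
    {"translation":[0,0,0],"rot":[0,0,7.1],"grip":0},
    {"translation":[0,0,0],"rot":[0,0,7.1],"grip":0},
  ],
)

```text
t: 20.68
eef_pos: [0.5065, 0.051, 0.0644]
tool_rot: [-0.0, 0.981, 0.192, 0.0]
contact_force: [-0.4, -0.2, 0.4]
gripper_width: 0.0
```

Call:
send_rows(
  commands=[
    {"translation":[0,0,0],"rot":[0,0,7.1],"grip":0},
    {"translation":[0,0,0],"rot":[0,0,7.1],"grip":0},
    {"translation":[0,0,0],"rot":[0,0,7.1],"grip":0},
    {"translation":[0,0,0],"rot":[0,0,7.1],"grip":0},
    {"translation":[0,0,0],"rot":[0,0,7.1],"grip":0},
  ],
)

```text
t: 21.1
eef_pos: [0.5065, 0.051, 0.0645]
tool_rot: [-0.0, 0.993, -0.117, 0.0]
contact_force: [-0.7, 0.2, 0.7]
gripper_width: -0.002
```

```bash
python3 -c "
from h import *
st('a11');mark(.069);c=read_camera('wrist');np.savez('w11.npz',**c);cv2.imwrite('pics/w11.png',c['pixels'][:,:,::-1])"
```

```text
t 21.10 d 0.0722 phi -115.5 yaw-dir err -167.9 z 0.0645 Frad 0.1 Ftan -0.7 Fz 0.7 q [-0.42  0.48  0.25  2.1  -0.21  0.58 -0.26]
mark az,r,weight,past line: [(0.0, 0.0, 0, np.float64(193.5)), (96.8, 0.0409, 123, np.float64(290.3))]
```

View pics/w11.png

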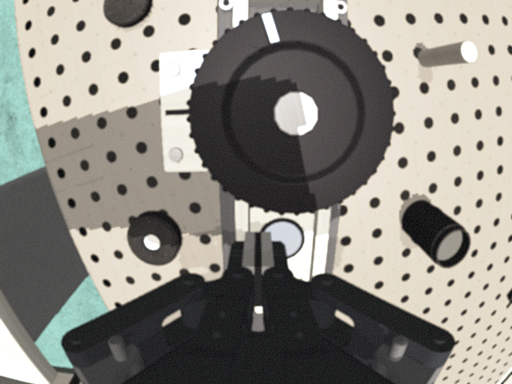

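```bash
cat >> h.py <<'E'
def wpt(c,u,v,z):
    K=c["mtx"];E=c["extrinsics"];x=u-K[0,2];y=v-K[1,2];r=np.hypot(x,y);th=r/K[0,0]
    d=np.array([x/r*np.sin(th),-y/r*np.sin(th),-np.cos(th)]); w=E[:3,:3]@d; return E[:3,3]+w*(z-E[2,3])/w[2]
def rel(c,m,i,ctr,zt):
    M,I,H=wpt(c,*m,zt),wpt(c,*i,.04),wpt(c,*ctr,zt)
    print("hub",H[:2].round(4),"mark r %.4f"%np.hypot(*(M-H)[:2]),"idx r %.4f"%np.hypot(*(I-H)[:2]))
    a=np.degrees(np.arctan2(*(M-H)[1::-1])); b=np.degrees(np.arctan2(*(I-H)[1::-1])); print("mark az %.1f idx az %.1f to go %.1f"%(a,b,(b-a)%360))
E
python3 -c "
from h import *
c=dict(np.load('w11.npz')); rel(c,(270,27),(176,112),(296,114),.069)"
```

```text
hub [0.5377 0.1167] mark r 0.0375 idx r 0.0574
mark az 93.7 idx az 166.9 to go 73.2
```

Call:
send_rows(
  commands=[
    {"translation":[0,0,0],"rot":[0,0,6],"grip":0},
    {"translation":[0,-0.003,0],"rot":[0,0,6],"grip":0},
    {"translation":[0,-0.006,0],"rot":[0,0,0],"grip":0},
    {"translation":[0,-0.005,0],"rot":[0,0,0],"grip":0},
    {"translation":[0,-0.002,0],"rot":[0,0,0],"grip":0},
  ],
)

```text
t: 21.72
eef_pos: [0.514, 0.0666, 0.0644]
tool_rot: [-0.0, 0.977, -0.213, 0.0]
contact_force: [-1.3, -2.4, 1.8]
gripper_width: -0.003
```

Call:
send_rows(
  commands=[
    {"translation":[0,-0.001,0],"rot":[0,0,0],"grip":0},
    {"translation":[0,-0.001,0],"rot":[0,0,0],"grip":0},
    {"translation":[0,-0.001,0],"rot":[0,0,0],"grip":0},
    {"translation":[0,0,0],"rot":[0,0,0],"grip":0},
    {"translation":[0,0,0],"rot":[0,0,0],"grip":0},
  ],
)

```text
t: 22.13
eef_pos: [0.514, 0.0667, 0.0642]
tool_rot: [0.001, 0.976, -0.216, -0.001]
contact_force: [-3.5, -4.3, 3.6]
gripper_width: 0.001
```

```bash
python3 -c "
from h import *
st()"
```

```text
t 22.13 d 0.0548 phi -115.5 yaw-dir err -179.5 z 0.0642 Frad 5.4 Ftan -1.3 Fz 3.6 q [-0.49  0.5   0.3   2.08 -0.26  0.59 -0.44]
```

Call:
send_rows(
  commands=[
    {"translation":[0.0033,-0.0004,0],"rot":[0,0,-4],"grip":0},
    {"translation":[0.0066,-0.0006,0],"rot":[0,0,-7],"grip":0},
    {"translation":[0.0066,-0.0005,0],"rot":[0,0,-7],"grip":0},
    {"translation":[0.0066,-0.0004,0],"rot":[0,0,-7],"grip":0},
    {"translation":[0.0066,-0.0004,0],"rot":[0,0,-7],"grip":0},
  ],
)

```text
t: 22.55
eef_pos: [0.5443, 0.062, 0.0644]
tool_rot: [0.001, 0.998, 0.064, -0.0]
contact_force: [-0.2, -5.0, 1.6]
gripper_width: 0.001
```

```bash
python3 -c "
from h import *
st();c=read_camera('wrist');np.savez('w12.npz',**c);cv2.imwrite('pics/w12.png',c['pixels'][:,:,::-1])"
```

```text
t 22.55 d 0.0547 phi -82.9 yaw-dir err -179.7 z 0.0644 Frad 4.9 Ftan -0.8 Fz 1.6 q [-0.35  0.52  0.15  2.01 -0.13  0.62  0.02]
```

View pics/w12.png

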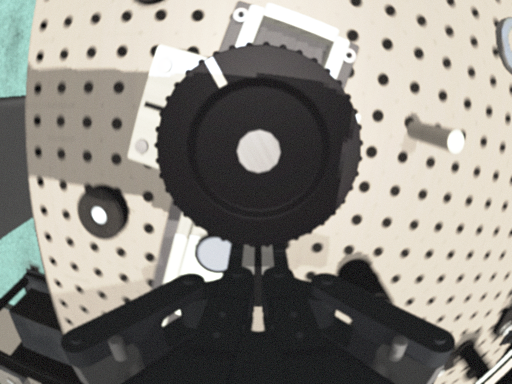

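```bash
python3 -c "
from h import *
c=dict(np.load('w12.npz')); rel(c,(217,71),(155,106),(259,151),.069)"
```

```text
hub [0.5379 0.117 ] mark r 0.0372 idx r 0.0572
mark az 124.3 idx az 167.4 to go 43.1
```

Call:
send_rows(
  commands=[
    {"translation":[0.0067,-0.0004,0],"rot":[0,0,-7],"grip":0},
    {"translation":[0.0067,-0.0004,0],"rot":[0,0,-7],"grip":0},
    {"translation":[0.0067,-0.0004,0],"rot":[0,0,-7],"grip":0},
    {"translation":[0.0067,-0.0004,0],"rot":[0,0,-7],"grip":0},
    {"translation":[0,0,0],"rot":[0,0,0],"grip":0},
  ],
)

```text
t: 23.02
eef_pos: [0.5712, 0.0731, 0.0648]
tool_rot: [0.001, 0.953, 0.302, 0.002]
contact_force: [5.2, -5.3, -0.6]
gripper_width: -0.001
```

```bash
python3 -c "
from h import *
st();c=read_camera('wrist');np.savez('w13.npz',**c);cv2.imwrite('pics/w13.png',c['pixels'][:,:,::-1])"
```

```text
t 23.02 d 0.0547 phi -52.1 yaw-dir err 177.2 z 0.0648 Frad 7.4 Ftan 0.9 Fz -0.6 q [-0.26  0.55  0.03  1.94 -0.02  0.65  0.4 ]
```

View pics/w13.png

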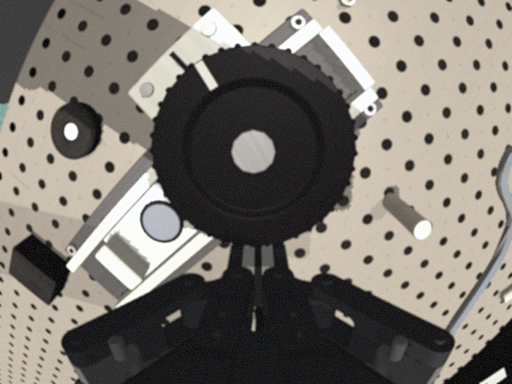

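```bash
python3 -c "
from h import *
c=dict(np.load('w13.npz')); rel(c,(206,74),(180,60),(254,151),.07)"
```

```text
hub [0.5379 0.1175] mark r 0.0373 idx r 0.0568
mark az 156.2 idx az 166.7 to go 10.5
```

Call:
send_rows(
  commands=[
    {"translation":[0.0055,-0.0003,0],"rot":[0,0,-6],"grip":0},
    {"translation":[0.004,-0.0002,0],"rot":[0,0,-4],"grip":0},
    {"translation":[0,0,0],"rot":[0,0,0],"grip":0},
    {"translation":[0,0.008,0],"rot":[0,0,0],"grip":0},
    {"translation":[0,0.009,0],"rot":[0,0,0],"grip":0},
  ],
)

```text
t: 23.48
eef_pos: [0.5879, 0.0686, 0.0642]
tool_rot: [-0.001, 0.924, 0.382, -0.0]
contact_force: [-0.4, -0.2, 0.7]
gripper_width: -0.0
```

```bash
python3 -c "
from h import *
st();c=read_camera('wrist');np.savez('w14.npz',**c);cv2.imwrite('pics/w14.png',c['pixels'][:,:,::-1])"
```

```text
t 23.48 d 0.0692 phi -43.4 yaw-dir err 178.4 z 0.0642 Frad -0.1 Ftan -0.4 Fz 0.7 q [-0.21  0.57 -0.02  1.89  0.01  0.68  0.55]
```

View pics/w14.png

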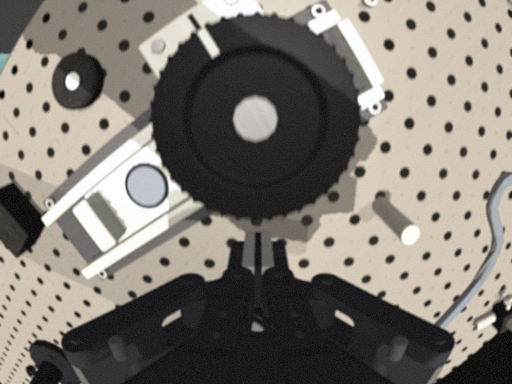

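```bash
python3 - <<'E'
from h import *
c=dict(np.load('w14.npz')); rel(c,(208,38),(195,21),(255,119),.07)
H=np.array([.5378,.117]); a=np.radians(76.7)
ex=np.array([np.cos(a),np.sin(a)]);ey=np.array([-ex[1],ex[0]])
for nm,u,v,z in[("tab rearL",76,205,.042),("tab rearR",98,252,.042),("tab frontL",88,194,.042),("tabfrontR",116,243,.042),("glass",147,185,.022),("railL",46,222,.026),("railR",87,274,.026)]:
    p=wpt(c,u,v,z)[:2]; print(nm,p.round(4),"holder",((p-H)@ex).round(4),((p-H)@ey).round(4))
cv2.imwrite('pics/w14z.png',cv2.resize(c["pixels"][140:300,20:220,::-1],None,fx=4,fy=4,interpolation=cv2.INTER_CUBIC)[:600])
E
```

```text
hub [0.5384 0.1164] mark r 0.0385 idx r 0.0583
mark az 164.1 idx az 166.5 to go 2.4
tab rearL [0.4948 0.0044] holder -0.1195 0.0159
tab rearR [ 0.5239 -0.0115] holder -0.1283 -0.0161
tab frontL [0.4974 0.017 ] holder -0.1066 0.0163
tabfrontR [0.5294 0.0045] holder -0.1115 -0.0177
glass [0.5203 0.0391] holder -0.0799 -0.0009
railL [ 0.4774 -0.0416] holder -0.1683 0.0223
railR [ 0.5262 -0.0516] holder -0.1667 -0.0275
```

View pics/w14z.png

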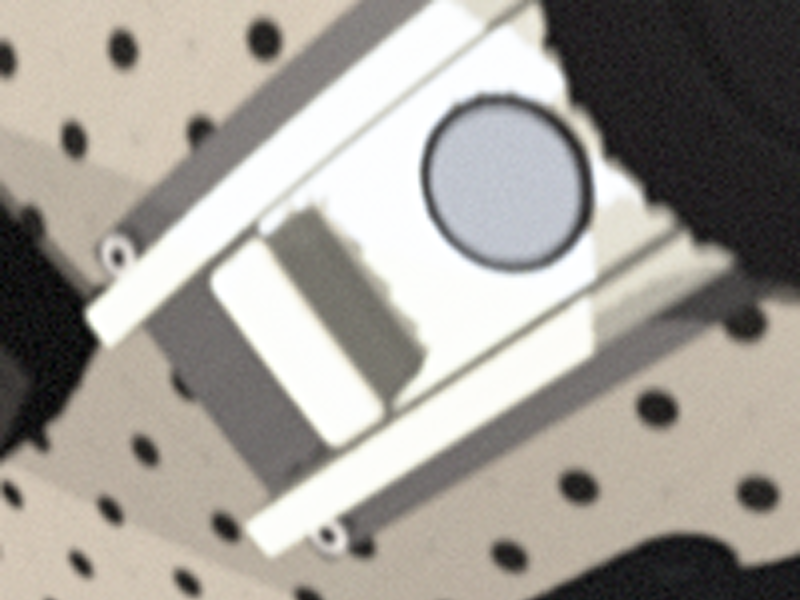

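```bash
python3 - <<'E'
from h import *
plan([(.583,.06,.085,45-13,2),(.5033,-.029,.085,-13.3,8),(.5033,-.029,.046,-13.3,5)],nd=3)
E
```

```text
[-0.005,-0,-0.01],6.4
[-0.004,0,-0.011],6.5
[-0.014,0.004,0],5.7
[-0.014,0.006,0],5.6
[-0.013,0.007,0],5.7

[-0.013,0.008,0],5.6
[-0.012,0.009,0],5.7
[-0.01,0.011,0],5.6
[-0.01,0.011,0],5.7
[-0.008,0.013,0],5.7

[-0,-0,0.008],-0
[-0,-0,0.008],-0
[-0,-0,0.008],-0
[-0,-0,0.007],-0
[-0,-0,0.008],-0
```

Call:
send_rows(
  commands=[
    {"translation":[-0.005,0,-0.01],"rot":[0,0,6.4],"grip":0},
    {"translation":[-0.004,0,-0.011],"rot":[0,0,6.5],"grip":0},
    {"translation":[-0.014,0.004,0],"rot":[0,0,5.7],"grip":0},
    {"translation":[-0.014,0.006,0],"rot":[0,0,5.6],"grip":0},
    {"translation":[-0.013,0.007,0],"rot":[0,0,5.7],"grip":0},
  ],
)

```text
t: 23.95
eef_pos: [0.5518, 0.0281, 0.0853]
tool_rot: [-0.0, 0.992, 0.129, -0.0]
contact_force: [-0.6, 0.4, -0.5]
gripper_width: 0.002
```

Call:
send_rows(
  commands=[
    {"translation":[-0.013,0.008,0],"rot":[0,0,5.6],"grip":0},
    {"translation":[-0.012,0.009,0],"rot":[0,0,5.7],"grip":0},
    {"translation":[-0.01,0.011,0],"rot":[0,0,5.6],"grip":0},
    {"translation":[-0.01,0.011,0],"rot":[0,0,5.7],"grip":0},
    {"translation":[-0.008,0.013,0],"rot":[0,0,5.7],"grip":0},
  ],
)

```text
t: 24.37
eef_pos: [0.5016, -0.0281, 0.0852]
tool_rot: [-0.0, 0.993, -0.118, -0.0]
contact_force: [-0.2, -0.2, -0.1]
gripper_width: -0.002
```

```bash
python3 - <<'E'
from h import *
o=get_obs();print(o["eef_pos"],yaw_now(o))
c=read_camera('wrist');np.savez('w15.npz',**c);cv2.imwrite('pics/w15.png',c['pixels'][:,:,::-1])
plan([(.5033,-.029,.046,-13.3,5)],nd=3)
E
```

```text
[ 0.50161712 -0.02806222  0.08520732] -13.514700842362384
[0.001,-0.001,0.008],-0.1
[0,-0,0.008],-0.2
[0.001,-0.001,0.007],-0.1
[0.001,-0,0.008],-0.2
[0,-0.001,0.008],-0.1
```

View pics/w15.png

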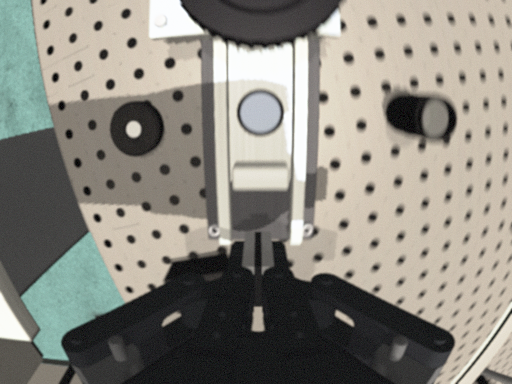

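Call:
send_rows(
  commands=[
    {"translation":[0.001,0,0.008],"rot":[0,0,0],"grip":0},
    {"translation":[0,0,0.008],"rot":[0,0,0],"grip":0},
    {"translation":[0.001,0,0.008],"rot":[0,0,0],"grip":0},
    {"translation":[0,0,0.008],"rot":[0,0,0],"grip":0},
    {"translation":[0,0,0.007],"rot":[0,0,0],"grip":0},
  ],
)

```text
t: 24.83
eef_pos: [0.5044, -0.0277, 0.0449]
tool_rot: [-0.0, 0.994, -0.114, -0.0]
contact_force: [-0.2, 0.3, 0.3]
gripper_width: 0.001
```

Call:
send_rows(
  commands=[
    {"translation":[0,-0.004,0],"rot":[0,0,0],"grip":0},
    {"translation":[0,-0.004,0],"rot":[0,0,0],"grip":0},
    {"translation":[0,-0.003,0],"rot":[0,0,0],"grip":0},
    {"translation":[0,-0.003,0],"rot":[0,0,0],"grip":0},
    {"translation":[0,-0.003,0],"rot":[0,0,0],"grip":0},
  ],
)

```text
t: 25.25
eef_pos: [0.5084, -0.0114, 0.0466]
tool_rot: [-0.0, 0.993, -0.114, 0.0]
contact_force: [-0.3, -1.3, -0.5]
gripper_width: -0.0
```

```bash
cat >> h.py <<'E'
def hs(pic=None):
    H=np.array([.5378,.117]); a=np.radians(76.7);ex=np.array([np.cos(a),np.sin(a)]);ey=np.array([-ex[1],ex[0]])
    o=get_obs();p=o["eef_pos"];f=o["contact_force"];print("holder x %.4f y %.4f z %.4f"%((p[:2]-H)@ex,(p[:2]-H)@ey,p[2]),"F fwd %.1f lat %.1f z %.1f"%(f[:2]@ex,f[:2]@ey,f[2]),"yaw %.1f t %.2f"%(yaw_now(o),o["t"]))
    if pic:
        c=read_camera('wrist');np.savez(pic+'.npz',**c);cv2.imwrite(f'pics/{pic}.png',c['pixels'][:,:,::-1])
E
python3 -c "
from h import *
hs()"
```

```text
holder x -0.1317 y -0.0010 z 0.0466 F fwd -1.3 lat -0.0 z -0.5 yaw -13.1 t 25.25
```

Call:
send_rows(
  commands=[
    {"translation":[0,-0.004,0],"rot":[0,0,0],"grip":0},
    {"translation":[0,-0.004,0],"rot":[0,0,0],"grip":0},
    {"translation":[0,-0.004,0],"rot":[0,0,0],"grip":0},
    {"translation":[0,-0.004,0],"rot":[0,0,0],"grip":0},
    {"translation":[0,-0.004,0],"rot":[0,0,0],"grip":0},
  ],
)

```text
t: 25.67
eef_pos: [0.5128, 0.008, 0.0464]
tool_rot: [0.0, 0.993, -0.114, 0.0]
contact_force: [-1.4, -1.4, 1.3]
gripper_width: 0.004
```

```bash
python3 -c "
from h import *
hs('w16')"
```

```text
holder x -0.1118 y -0.0008 z 0.0464 F fwd -1.7 lat 1.1 z 1.3 yaw -13.1 t 25.67
```

View pics/w16.png

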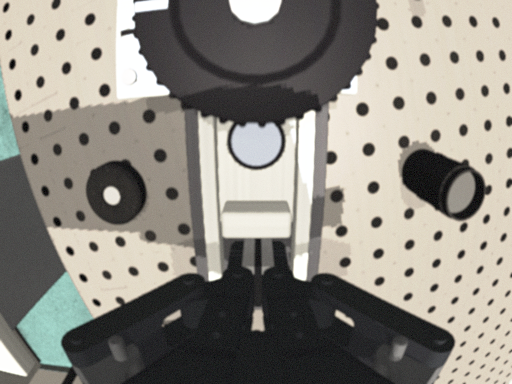

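Call:
send_rows(
  commands=[
    {"translation":[0,-0.003,0],"rot":[0,0,0],"grip":0},
    {"translation":[0,-0.003,0],"rot":[0,0,0],"grip":0},
    {"translation":[0,-0.003,0],"rot":[0,0,0],"grip":0},
    {"translation":[0,-0.002,0],"rot":[0,0,0],"grip":0},
    {"translation":[0,-0.001,0],"rot":[0,0,0],"grip":0},
  ],
)

```text
t: 26.13
eef_pos: [0.5155, 0.0197, 0.0463]
tool_rot: [-0.0, 0.993, -0.114, 0.0]
contact_force: [0.1, -2.5, 1.6]
gripper_width: 0.001
```

Call:
send_rows(
  commands=[
    {"translation":[0,-0.001,0],"rot":[0,0,0],"grip":0},
    {"translation":[0,-0.001,0],"rot":[0,0,0],"grip":0},
    {"translation":[0,-0.001,0],"rot":[0,0,0],"grip":0},
    {"translation":[0,-0.001,0],"rot":[0,0,0],"grip":0},
    {"translation":[0,-0.001,0],"rot":[0,0,0],"grip":0},
  ],
)

```text
t: 26.55
eef_pos: [0.5156, 0.0203, 0.0463]
tool_rot: [0.002, 0.993, -0.116, -0.001]
contact_force: [-2.4, -14.9, 5.5]
gripper_width: 0.001
```

```bash
python3 -c "
from h import *
hs('w17')"
```

```text
holder x -0.0992 y -0.0006 z 0.0463 F fwd -15.0 lat -1.1 z 5.5 yaw -13.3 t 26.55
```

Call:
send_rows(
  commands=[
    {"translation":[0,0,0],"rot":[0,0,0],"grip":0},
    {"translation":[0,0.004,0],"rot":[0,0,0],"grip":0},
    {"translation":[0,0.008,0],"rot":[0,0,0],"grip":0},
    {"translation":[0,0.01,-0.005],"rot":[0,0,0],"grip":0},
    {"translation":[0,0.01,-0.02],"rot":[0,0,0],"grip":0},
  ],
)

```text
t: 27.02
eef_pos: [0.5072, -0.0071, 0.0696]
tool_rot: [0.0, 0.994, -0.114, -0.002]
contact_force: [-0.6, 0.3, 0.5]
gripper_width: 0.003
```

Call:
send_rows(
  commands=[
    {"translation":[0,0.01,-0.03],"rot":[0,0,0],"grip":0},
    {"translation":[0,0.01,-0.03],"rot":[0,0,0],"grip":0},
    {"translation":[0,0.005,-0.02],"rot":[0,0,0],"grip":0},
    {"translation":[0,0,0],"rot":[0,0,0],"grip":0},
    {"translation":[0,0,0],"rot":[0,0,0],"grip":0},
  ],
)

```text
t: 27.43
eef_pos: [0.5042, -0.0316, 0.1526]
tool_rot: [-0.001, 0.993, -0.115, 0.001]
contact_force: [-0.3, 0.4, -0.3]
gripper_width: -0.002
```

```bash
python3 -c "
from h import *
hs('w18')
c=read_camera('side');np.savez('s18.npz',**c);cv2.imwrite('pics/s18.png',c['pixels'][:,:,::-1])"
```

```text
holder x -0.1524 y -0.0015 z 0.1526 F fwd 0.3 lat 0.4 z -0.3 yaw -13.2 t 27.43
```

View pics/w18.png

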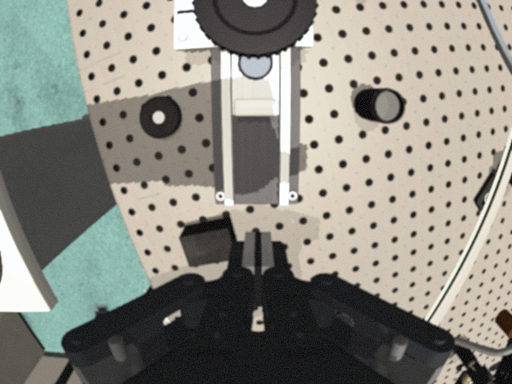

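View pics/s18.png

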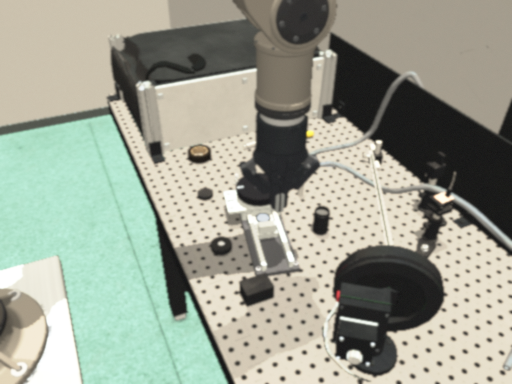

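```bash
python3 - <<'E'
from h import *
c=dict(np.load('w18.npz'));H=np.array([.5378,.117]); a=np.radians(76.7);ex=np.array([np.cos(a),np.sin(a)])
for nm,u,v,z in[("tab rear top",254,115,.042),("tab front top",253,99,.042),("base rear",256,205,.01)]:
    p=wpt(c,u,v,z)[:2]; print(nm,((p-H)@ex).round(4))
cv2.imwrite('pics/w18z.png',cv2.resize(c["pixels"][0:140,160:340,::-1],None,fx=4,fy=4,interpolation=cv2.INTER_CUBIC))
c=dict(np.load('w17.npz'));cv2.imwrite('pics/w17z.png',c["pixels"][:,:,::-1])
E
```

```text
tab rear top -0.0884
tab front top -0.0756
base rear -0.1757
```

View pics/w18z.png

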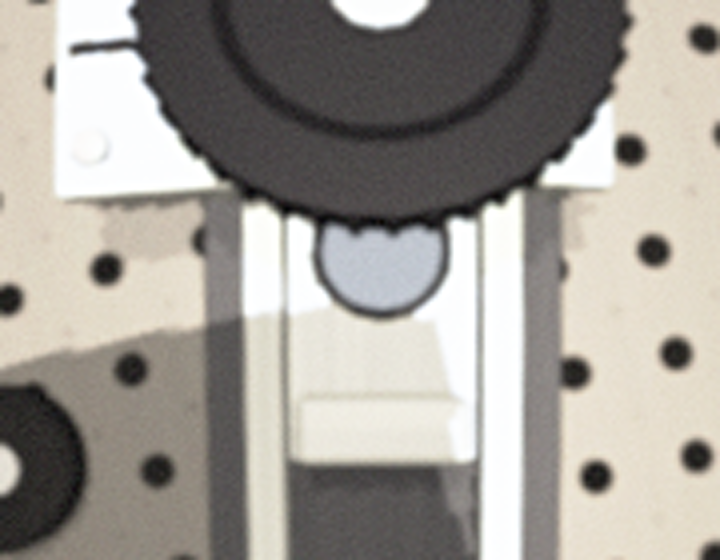

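Call:
send_rows(
  commands=[
    {"translation":[0,-0.01,-0.01],"rot":[0,0,0],"grip":0},
    {"translation":[0,-0.015,-0.01],"rot":[0,0,0],"grip":0},
    {"translation":[0,-0.015,-0.01],"rot":[0,0,0],"grip":0},
    {"translation":[0,-0.01,-0.005],"rot":[0,0,0],"grip":0},
    {"translation":[0,0,0],"rot":[0,0,0],"grip":0},
  ],
)

```text
t: 27.95
eef_pos: [0.5155, 0.0203, 0.1862]
tool_rot: [-0.001, 0.994, -0.112, 0.0]
contact_force: [0.5, -0.6, -0.6]
gripper_width: -0.001
```

```bash
python3 -c "
from h import *
hs('w19')"
```

```text
holder x -0.0993 y -0.0006 z 0.1862 F fwd -0.5 lat -0.6 z -0.6 yaw -12.9 t 27.95
```

View pics/w19.png

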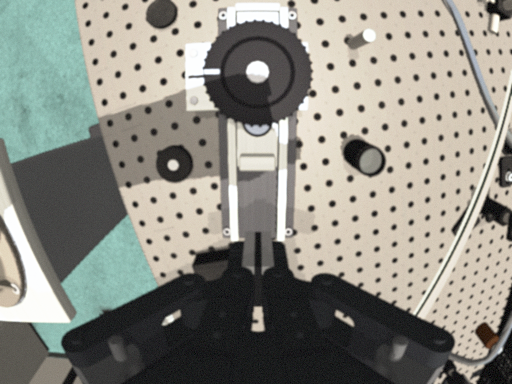

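```bash
python3 -c "
from h import *
c=dict(np.load('w19.npz')); rel(c,(211,72),(196,73),(258,72),.07)
print(hand_in())"
```

```text
hub [0.5381 0.1164] mark r 0.0377 idx r 0.0563
mark az 166.0 idx az 163.8 to go 357.8
the job is handed in; nothing more can be done
None
```

I loosened the ring with the shut fingertips rolled along its rim until its mark came to the line for the second time. I then pushed the slide by its tab against the end stop, backed the arm clear and handed in at about 28 s.

- **Ring:** the last wrist picture puts the mark within about 2° of the line (limit 23°). It was read 2.4° short just after turning and 2.2° past at the end, which is within reading error. I tracked the turns in the pictures, and they show this is the second passing. The fingertip lost contact twice (about φ = 100° in the first stroke and at the end of the third stroke). I caught both in the pictures and force readings and made them up.
- **Slide:** the tab's rear face is at x ≈ −88 mm in the holder's frame; −89 mm is expected at the stop. The push stopped with the force rising to about 15 N. The slide looked flat in its channel, but I did not measure its height separately.
- **Bystanders:** the ones I could see in the last pictures were standing as before. I did not re-measure their positions, and I did not pick out the loose screw in the last picture; the planned fingertip path stayed above its height.
- **Robot:** it touched nothing at hand-in, with force readings at noise level.

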